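Set out the heating station on a school lab bench

ROBOT

A 6-joint arm with a two-finger parallel gripper is mounted at the origin on the work surface. World frame = base frame: x ahead of the robot, y to its left, z up, the work surface at z = 0. Lengths are in m, angles in rad, forces in N, time in s.
With the tool pointing down it reaches from about 0.425 to 0.95 m from the base axis. Payload 3.5 kg.
Tool frame: the origin (TCP) lies on the centre line of the jaws, within the pads' length; the fingertips stand 25 mm ahead of it and the grasp point (between the pads) lies 6 mm ahead of it; y points along the fingers, z is the direction in which the jaws open and shut, and the axes are right-handed (so a half turn about y gives the same grasp; the last joint's range is limited). The gripper opens to 85 mm and grips with 20 to 120 N. Pads are 22 mm wide; open, the fingers measure 114 mm over their backs; the gripper's body (76 mm by 85 mm) begins 54 mm behind the grasp point. The pads swing forward as they close: fully open they stand 13 mm farther back than shut.
Start: joints at [0.992, 0.286, 1.577, -0, 1.279, -0.15], TCP at [0.281, 0.614, 0.256] pointing down, gripper open.
Joint ranges: [-2.77, 2.77], [-0.9, 2.22], [0.21, 2.48], [-1.53, 4.67], [0.24, 2.81], [-2.84, 2.84]. Speed limits (rad/s): [2.79, 2.79, 3.14, 3.14, 3.14, 3.14].

INTERFACE

Orientations are given as a unit quaternion [x, y, z, w].
In Python, from plant import ctrl gives the robot as it stands.
- The arm moves only by the tool arm_command, never from a script. Its argument "steps" is a list of rows, each an object with "hand": the opening, from 0 (shut) to 1 (fully open); "travel": the shift along the tool's x, y, z in units of 0.3 m (1.0 is 0.3 m), a list of three; "rotation": the turn, a rotation vector about the tool's x, y, z in units of 30 degrees (1.0 is 30 degrees), a list of three. A call has 1 to 20 rows; each row shifts and turns the pose as measured when the row begins, along the tool's axes as they then stand; what a row does not reach is not made up. A row lasts 1/8 s, in which the tool goes at most 62.5 mm and 10.7 degrees, less where a joint would pass 70% of its speed; a pose out of reach is approached as far as the arm can. A call with a number of a shift or a turn outside -1 to 1 is refused whole. A call with a gripper value outside its range is refused whole. The fingers move at their own pace and stop on an object; "grip_force" is the grip in N (left out, the last holds). Time passes only in rows, so rows that do not move let the fingers close. It gives the time, the measured TCP pose, the force and the opening at its end, in the units of the state.
- ctrl.get_state(): the state, without advancing time (a new reading comes with each control period).
- ctrl.read_camera(name): name is "scene" or "top" or "wrist"; returns (picture, depth): 384x512x3 uint8, blue, green, red; 384x512 float32, m along the optical axis (not along the pixel's ray), 0 where there is no reading.
- ctrl.camera_params(name): a dict with "fx", "fy", "cx", "cy" (pixels), "extrinsics" (4x4, takes a point from camera to world coordinates); the wrist camera has in their place "tool_from_camera" (4x4, takes a point from camera to tool coordinates, whose origin is the TCP and whose axes are the tool frame's). Camera axes: x right, y down, z forward; pixel columns grow to the right and rows downward; lengths in m; the calibration is good to about 2 mm. A picture is of the moment at which its call begins: read the wrist's pose just before it. camera_params takes no time and is no camera call.
- ctrl.sign_off(): hands the job in, once; it reports no verdict.
Trained networks look in the newest picture that a camera, given by its name, has taken for a name from the list of things; names that differ only in an ending like _2 or _b are one class to them, and where a whole thing is asked for, a point or a joint stands for the part that bears it (a point fixed in the world has none). Each returns a list of dicts, best first, with "score" (0 to 1); they miss things now and then, are a little off and sometimes report something else, mostly with a low value. They report only what shows in the picture. A call takes as long as a camera call. They do not tell look-alikes from the thing itself.
- ctrl.masks_of(camera, thing): "region" (384x512 bool, what is visible of it) and "at" ([column, row] in pixels, amid what is visible of it).
The state is a dict: "time": time; "qpos": joint angles; "dq": joint speeds; "joint_efforts": joint torques, N m; "eef_pos": TCP position; "tcp_rot": TCP orientation; "contact_force": force on the tool from outside, world axes, zero at the start; "wrist_torque": the same for the moment, N m; "opening": opening from 0.0 (shut) to 1.0 (fully open).
Only numpy, scipy, OpenCV 4.12 (cv2) and the standard library are available. Lean on these libraries where they do the work, as an engineer would, in place of code of your own. Each camera call takes 0.05 s, during which the arm holds its last target.

TASK

Set out the heating station in one straight row down the middle line of the grey bench mat: the steel beaker centred on the hotplate's white top with the blue cover sitting level over its mouth, the brass weight centred on the balance pan, the amber jar with the orange cap on the mat midway between hotplate and balance, and the white bottle with the green cap on the mat at the other side of the hotplate, away from the balance, with a gap of about 3 cm between bottle and hotplate. Keep everything upright, and leave the red-capped jar and the cardboard box where they are.

Things in the scene. Friction and masses are not known exactly. Their poses are not given: they have to be found in the camera images.
- mat: Fixed light-grey bench mat, 150 (x) x 660 (y) x 4 mm thick. Origin: centre of its underside, on the bench top. Its y axis is the long middle line; its x points away from the robot. Hotplate and balance stand on that line, one 165 mm to the +y side, the other 165 mm to the -y side of the centre (which is where varies); the mat's centre is midway between them.
- hotplate: Fixed hotplate on the mat: grey housing 130 (x) x 140 (y) mm, black knob on the front (-x), square white top 130 x 130 mm. Origin: centre of its underside, on the mat's upper face; white top level, 96 mm above the origin (100 mm above the bench). z up. The bottle's place is 125 mm from the origin along the mat's middle line, away from the balance (30 mm gap).
- balance: Fixed blue electronic balance on the mat, 130 (x) x 140 (y) mm, green-grey display on the front (-x), round steel pan of diameter 100 mm in its middle. Origin: centre of its underside, on the mat's upper face; the pan is level and rigid, its top 52 mm above the origin (56 mm above the bench). z up.
- beaker: Loose open steel beaker, round, straight-sided, outer diameter 64 mm, 80 mm high, wall 3 mm, 0.14 kg. Origin: centre of its underside; z up. Like the other four things to be moved it starts upright on the bench, on the robot's side of the mat.
- cover: Loose beaker cover: flat blue ceramic disc, diameter 76 mm, 6 mm thick, with a round upright black grip in the middle, diameter 16 mm, 40 mm tall above the disc (46 mm overall), 0.07 kg. Origin: centre of its flat underside; z up. In place, its underside rests on the beaker's rim, 80 mm above the beaker's origin.
- weight: Loose brass balance weight, round, diameter 38 mm up to 45 mm height, then a narrow neck and a button of diameter 22 mm, 60 mm high overall, 0.35 kg. Origin: centre of its underside; z up.
- jar: Loose amber glass jar with a paper label and an orange cap, round, diameter 50 mm up to 45 mm height, then a shoulder and a cap of diameter 45 mm, 75 mm high overall, 0.16 kg. Origin: centre of its underside; z up.
- bottle: Loose white plastic bottle with a green cap, round, diameter 48 mm up to 59 mm height, then narrowing to a cap of diameter 23 mm, 95 mm high overall, 0.15 kg. Origin: centre of its underside; z up.
- red_jar: Loose white jar with a red cap, diameter 50 mm, 75 mm high, beyond the mat; to be left alone. Origin: centre of its underside.
- slide_box: Loose cardboard box of microscope slides, 50 (x) x 80 (y) x 30 mm, beyond the mat; to be left alone. Origin: centre of its underside.
There are look-alikes about, which are no part of the job. Of the things shaped like the balance, the blue one is meant.

How it is judged:
By the outcome, as a careful person would: the job done as asked, in the order asked, and still so for the second after the job is handed in, with the robot touching nothing.
It also fails if it takes over 141 s, if anything falls off the work surface, if the arm or the gripper's body presses on something with over 40 N, if the wrist force passes 120 N, or if a joint passes its speed limit or range.

## Working session

There is one attempt and no reset: what is moved stays moved. The work goes in short steps, Python scripts to look and compute and a tool call to move; the robot and the scene stay as the last step left them, time stands still between calls to the robot, and variables do not carry over. Pictures are saved under pics/ and viewed, and the job is handed in when it is done.

Besides the shell and the picture viewer there is one more tool, called as a command line: name --argument value ..., lists and objects as JSON in quotes. arm_command: Moves the arm, as the interface text tells. Shifts and turns lie within -1 to 1; 1 stands for 0.3 m of shift or 30 degrees of turn. Its arguments: {"type":"object","properties":{"steps":{"type":"array","items":{"type":"object","properties":{"hand":{"type":"number"},"travel":{"type":"array","items":{"type":"number","minimum":-1,"maximum":1}},"rotation":{"type":"array","items":{"type":"number","minimum":-1,"maximum":1}}}}},"grip_force":{"type":"number"}},"required":["steps"]}

```bash
ls; mkdir -p pics; python3 - <<'E'
from plant import ctrl
import cv2
s=ctrl.get_state();print({k:s[k] for k in s})
for n in ("scene","top","wrist"):
    im,d=ctrl.read_camera(n);cv2.imwrite(f"pics/{n}0.png",im)
    p=ctrl.camera_params(n);print(n,p)
E
```

```text
pics
{'time': 0.0, 'qpos': array([ 9.91972872e-01,  2.87167578e-01,  1.57820473e+00,  1.68821492e-05,
        1.27860749e+00, -1.49993016e-01]), 'dq': array([ 8.39177355e-04, -1.56776808e-03,  8.26679704e-04,  8.39415061e-05,
       -2.44903785e-04,  1.05222962e-03]), 'joint_efforts': array([-3.99178534e-04, -4.06000972e+01, -2.92619634e+01, -2.02844212e-04,
        5.87258226e-03,  9.83607521e-06]), 'eef_pos': array([0.28029734, 0.61337892, 0.25493083]), 'tcp_rot': array([ 0.6917004 , -0.15076312,  0.15015085, -0.69012735]), 'contact_force': array([-0.14560909,  0.25880981,  0.30858937]), 'wrist_torque': array([-0.04477664,  0.01517063,  0.03763301]), 'opening': 0.9995962497576653}
scene {'fx': 445.748118816664, 'fy': 445.748118816664, 'cx': 257.547188394384, 'cy': 191.1589291731469, 'extrinsics': array([[ 0.1811248 ,  0.69094243, -0.69985167,  1.38613565],
       [ 0.98330585, -0.13983544,  0.11642873, -0.20731894],
       [-0.01741852, -0.70925637, -0.70473541,  0.8305169 ],
       [ 0.        ,  0.        ,  0.        ,  1.        ]])}
top {'fx': 490.69031928733705, 'fy': 490.690
[... 192 characters left out ...]
7059760e-02,  1.32771066e-04,
        -9.99056511e-02],
       [-1.96389905e-03, -6.85517016e-02, -9.97645632e-01,
         1.44570933e+00],
       [ 0.00000000e+00,  0.00000000e+00,  0.00000000e+00,
         1.00000000e+00]])}
wrist {'fx': 291.15504367547163, 'fy': 291.15504367547163, 'cx': 252.62388991576108, 'cy': 194.02473393276242, 'tool_from_camera': array([[-4.70743268e-04,  9.63788291e-01,  2.66668162e-01,
        -6.74154889e-02],
       [ 1.95577273e-04, -2.66668098e-01,  9.63788404e-01,
        -1.18615894e-01],
       [ 9.99999870e-01,  5.05851135e-04, -6.29628743e-05,
        -6.51601411e-05],
       [ 0.00000000e+00,  0.00000000e+00,  0.00000000e+00,
         1.00000000e+00]])}
```

View pics/scene0.png

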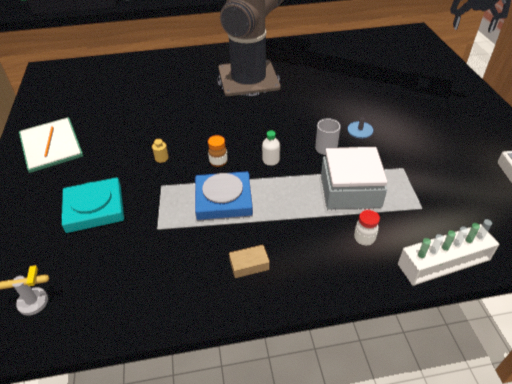

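View pics/top0.png

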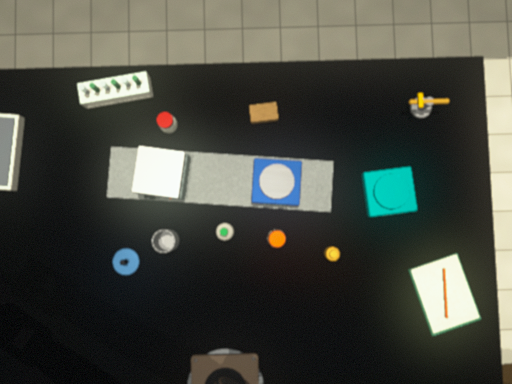

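View pics/wrist0.png

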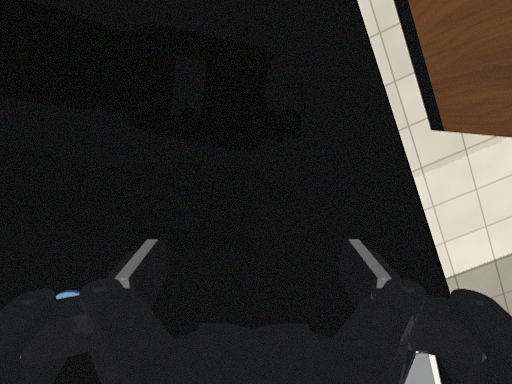

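Scene: hotplate on the +y side (top px 160,172), balance on the −y side (277,182). The loose objects stand on the robot's side: cover 126,262; beaker 165,241; bottle 225,232; jar 277,239; weight 333,254. The teal balance is a look-alike.

```bash
cat > h.py <<'E'
from plant import ctrl
import cv2, numpy as np
from scipy.spatial.transform import Rotation as R
from scipy.optimize import least_squares
def ext(cam,s=None):
    p=ctrl.camera_params(cam)
    if cam!="wrist": return p,p["extrinsics"]
    T=np.eye(4);T[:3,:3]=R.from_quat(s["tcp_rot"]).as_matrix();T[:3,3]=s["eef_pos"]
    return p,T@p["tool_from_camera"]
def cloud(cam):
    s=ctrl.get_state();im,d=ctrl.read_camera(cam);p,T=ext(cam,s)
    v,u=np.mgrid[0:384,0:512]
    P=np.stack([(u-p["cx"])/p["fx"]*d,(v-p["cy"])/p["fy"]*d,d],-1)@T[:3,:3].T+T[:3,3]
    P[d<=0]=np.nan
    return im,P
def circ(xy):
    # enclosing circle, robust
    c,r=cv2.minEnclosingCircle(xy.astype(np.float32)*1000);return np.array(c)/1000,r/1000
E
python3 - <<'E'
from h import *
np.set_printoptions(precision=4,suppress=True)
for cam in("top","scene"):
    im,P=cloud(cam)
    tot=im.copy()
    for n in ["mat","hotplate","balance","beaker","cover","weight","jar","bottle","red_jar","slide_box"]:
        for m in ctrl.masks_of(cam,n)[:3]:
            q=P[m["region"]];q=q[~np.isnan(q[:,0])]
            if len(q)==0: print(cam,n,"nodepth");continue
            zm=np.percentile(q[:,2],97); t=q[q[:,2]>zm-0.008]
            c,r=circ(t[:,:2])
            mr=cv2.minAreaRect((t[:,:2]*1000).astype(np.float32))
            print(cam,n,round(m["score"],2),m["at"],"n",len(q),"z",zm.round(4),"mean",t.mean(0)[:2],"circ",c,round(r,4),"rect",np.round(mr[0],1),np.round(mr[1],1),round(mr[2],1))
E
```

```text
top mat 0.79 [223.8, 178.7] n 6210 z 0.0108 mean [ 0.599  -0.0072] circ [0.602 0.001] 0.3354 rect [603.5   1.4] [659.6 150.1] 84.6
top hotplate 0.83 [159.8, 170.8] n 2549 z 0.1059 mean [0.6172 0.1648] circ [0.6176 0.1635] 0.0881 rect [618.  164.8] [130.2 129.1] 80.8
top balance 0.85 [391.8, 190.5] n 2272 z 0.0571 mean [ 0.5506 -0.4889] circ [ 0.5411 -0.4881] 0.065 rect [ 549.6 -484.7] [ 98.9 107. ] 4.2
top balance 0.7 [276.9, 182.2] n 2123 z 0.061 mean [ 0.5877 -0.1631] circ [ 0.5894 -0.1677] 0.0542 rect [ 588.  -163.6] [97.2 98. ] 39.7
top beaker 0.88 [162.0, 239.5] n 478 z 0.0825 mean [0.4261 0.1504] circ [0.428  0.1557] 0.0314 rect [427.5 155.2] [59.1 60.6] 44.7
top cover 0.81 [126.1, 263.4] n 537 z 0.0457 mean [0.3696 0.2796] circ [0.3693 0.2809] 0.0078 rect [369.8 280.3] [14.4 12.7] 0.5
top weight 0.44 [332.4, 251.2] n 171 z 0.0642 mean [ 0.3779 -0.3163] circ [ 0.3779 -0.3163] 0.0106 rect [ 377.9 -316.4] [19.2 20.3] 47.1
top jar 0.78 [275.8, 239.8] n 223 z 0.0814 mean [ 0.4251 -0.1578] circ [ 0.4255 -0.1581] 0.0221 rect [ 425.7 -157.6] [41.1 41.3] 43.5
top bottle 0.56 [226.2, 22
[... 2146 characters left out ...]
] 42.4
scene bottle 0.54 [283.9, 200.5] n 6568 z 0.009 mean [ 0.6134 -0.0176] circ [ 0.6007 -0.0001] 0.3369 rect [626.4  -2.5] [663.2 217.1] 83.2
scene red_jar 0.59 [367.4, 229.9] n 692 z 0.0782 mean [0.7701 0.1475] circ [0.7686 0.1495] 0.0232 rect [767.8 147.9] [42.4 45.8] 70.2
scene red_jar 0.35 [220.6, 194.0] n 2461 z 0.0599 mean [ 0.59   -0.1638] circ [ 0.5867 -0.1638] 0.051 rect [ 587.4 -163.8] [99.5 97.9] 4.7
scene slide_box 0.67 [250.6, 259.1] n 921 z 0.0341 mean [ 0.7958 -0.1331] circ [ 0.795  -0.1329] 0.0455 rect [ 793.1 -132.6] [53.5 80.2] 4.4
scene slide_box 0.62 [222.1, 195.5] n 2406 z 0.0599 mean [ 0.59   -0.1638] circ [ 0.5867 -0.1638] 0.051 rect [ 588.  -163.8] [98.6 98. ] 7.6
```

```bash
cat >> h.py <<'E'
YAW=-95.3
def target_R(yaw=YAW):
    a=np.radians(yaw);x=np.array([np.cos(a),np.sin(a),0]);y=np.array([0,0,-1.]);return np.stack([x,y,np.cross(x,y)],1)
def go(xyz,yaw=YAW):
    s=ctrl.get_state();M=R.from_quat(s["tcp_rot"]).as_matrix()
    d=M.T@(np.array(xyz)-s["eef_pos"])/0.3
    r=np.degrees(R.from_matrix(M.T@target_R(yaw)).as_rotvec())/30
    print("t",round(s["time"],2),"pos",s["eef_pos"].round(4),"open",round(s["opening"],3),"F",s["contact_force"].round(1))
    print(" -> travel",d.round(3),"|mm|",(np.linalg.norm(d)*300).round(1),"rot",r.round(3))
E
python3 -c "
from h import *
go([.428,.155,.25])"
```

```text
t 1.25 pos [0.2806 0.6139 0.2563] open 1.002 F [ 0.2  0.1 -0.3]
 -> travel [ 1.083  0.021 -1.187] |mm| 482.0 rot [0.    2.358 0.   ]
```

arm_command --steps '[{"rotation": [0,0.34,0],"hand": 1},{"rotation": [0,0.34,0]},{"rotation": [0,0.34,0]},{"rotation": [0,0.34,0]},{"rotation": [0,0.34,0]},{"rotation": [0,0.34,0]},{"rotation": [0,0.34,0]}]' --grip_force 40

```text
$.steps[0]: bad value
```

```bash
python3 -c "
from h import *
go([.428,.155,.25])"
```

```text
t 1.25 pos [0.2806 0.6139 0.2563] open 1.002 F [ 0.2  0.1 -0.3]
 -> travel [ 1.083  0.021 -1.187] |mm| 482.0 rot [0.    2.358 0.   ]
```

arm_command --steps '[{"rotation": [0,0.34,0],"travel": [0,0,0],"hand": 1},{"rotation": [0,0.34,0],"travel": [0,0,0],"hand": 1},{"rotation": [0,0.34,0],"travel": [0,0,0],"hand": 1},{"rotation": [0,0.34,0],"travel": [0,0,0],"hand": 1},{"rotation": [0,0.34,0],"travel": [0,0,0],"hand": 1},{"rotation": [0,0.34,0],"travel": [0,0,0],"hand": 1},{"rotation": [0,0.34,0],"travel": [0,0,0],"hand": 1}]' --grip_force 40

```text
time: 2.12
eef_pos: [0.2806, 0.6139, 0.2563]
tcp_rot: [0.462, -0.535, 0.535, -0.462]
contact_force: [0.3, -0.0, -0.4]
opening: 1.001
```

```bash
python3 -c "
from h import *
go([.428,.155,.25])"
```

```text
t 2.12 pos [0.2806 0.6139 0.2563] open 1.001 F [ 0.3 -0.  -0.4]
 -> travel [1.442 0.021 0.708] |mm| 482.0 rot [-0.    -0.101  0.   ]
```

arm_command --steps '[{"rotation": [0,-0.1,0],"travel": [0.16,0,0.079],"hand": 1},{"rotation": [0,0,0],"travel": [0.16,0,0.079],"hand": 1},{"rotation": [0,0,0],"travel": [0.16,0,0.079],"hand": 1},{"rotation": [0,0,0],"travel": [0.16,0,0.079],"hand": 1},{"rotation": [0,0,0],"travel": [0.16,0,0.079],"hand": 1},{"rotation": [0,0,0],"travel": [0.16,0,0.079],"hand": 1},{"rotation": [0,0,0],"travel": [0.16,0,0.079],"hand": 1},{"rotation": [0,0,0],"travel": [0.16,0,0.079],"hand": 1},{"rotation": [0,0,0],"travel": [0,0,0],"hand": 1}]'

```text
time: 3.25
eef_pos: [0.4362, 0.202, 0.2576]
tcp_rot: [0.475, -0.521, 0.523, -0.479]
contact_force: [-0.4, -0.2, 0.3]
opening: 1.004
```

```bash
cat > look.py <<'E'
from h import *
import sys
np.set_printoptions(precision=4,suppress=True)
go([.428,.155,.25])
im,P=cloud("wrist");cv2.imwrite(f"pics/{sys.argv[1]}.png",im)
np.save("P.npy",P)
for n in sys.argv[2:]:
    for m in ctrl.masks_of("wrist",n)[:2]:
        q=P[m["region"]];q=q[~np.isnan(q[:,0])]
        zm=np.percentile(q[:,2],97); t=q[q[:,2]>zm-0.008]
        c,r=circ(t[:,:2]);mr=cv2.minAreaRect((t[:,:2]*1000).astype(np.float32))
        print(n,round(m["score"],2),m["at"],"n",len(q),len(t),"z",zm.round(4),"mean",t.mean(0)[:2],"circ",c,round(r,4),"rect",np.round(mr[0],1),np.round(mr[1],1),round(mr[2],1))
E
python3 look.py w1 beaker cover hotplate bottle
```

```text
t 3.25 pos [0.4362 0.202  0.2576] open 1.004 F [-0.4 -0.2  0.3]
 -> travel [ 0.159  0.025 -0.013] |mm| 48.4 rot [-0.012  0.004 -0.005]
beaker 0.85 [246.5, 217.0] n 3115 621 z 0.0815 mean [0.4269 0.157 ] circ [0.4267 0.1572] 0.0317 rect [426.4 157.6] [62.  60.9] 84.6
beaker 0.51 [414.9, 370.7] n 347 290 z 0.0468 mean [ 0.6428 -0.1087] circ [0.5714 0.0292] 0.1772 rect [577.2  31.8] [ 33.  353.9] 24.6
cover 0.76 [191.0, 109.7] n 3199 182 z 0.0469 mean [0.3691 0.2807] circ [0.3686 0.2808] 0.0077 rect [368.7 281. ] [14.7 15. ] 84.4
hotplate 0.87 [423.2, 192.6] n 19967 16032 z 0.1026 mean [0.6162 0.1704] circ [0.5866 0.1671] 0.1117 rect [580.9 171.3] [129.6 205.3] 80.8
bottle 0.76 [276.0, 312.0] n 834 155 z 0.0609 mean [0.4469 0.0142] circ [0.4435 0.1068] 0.1057 rect [453.1 106.3] [210.7  36.7] 87.0
```

View pics/w1.png

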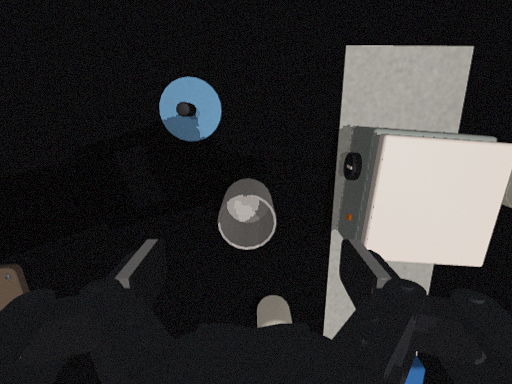

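```bash
python3 - <<'E'
from h import *
P=np.load("P.npy").reshape(-1,3);P=P[~np.isnan(P[:,0])]
t=P[(P[:,2]>.094)&(P[:,2]<.108)&(P[:,0]>.53)&(P[:,1]>.08)]
print(len(t),np.median(t[:,2]),cv2.minAreaRect((t[:,:2]*1000).astype(np.float32)))
lo,hi=np.percentile(t[:,:2]@target_R()[:2,[0,2]],[.5,99.5],axis=0);print(((lo+hi)/2)@target_R()[:2,[0,2]].T,hi-lo)
go([.4275,.1563,.10])
E
```

```text
16049 0.1013439074204609 ((617.474365234375, 165.31134033203125), (129.58453369140625, 131.23049926757812), 80.76470947265625)
[0.61627564 0.166103  ] [0.13045813 0.12950772]
t 3.5 pos [0.4346 0.2059 0.2572] open 1.004 F [-0.1  0.7  0.9]
 -> travel [ 0.168  0.524 -0.012] |mm| 165.0 rot [-0.01   0.017 -0.006]
```

arm_command --steps '[{"rotation": [0,0,0],"travel": [0.168,0,-0.012],"hand": 1},{"rotation": [0,0,0],"travel": [0,0.17,0],"hand": 1},{"rotation": [0,0,0],"travel": [0,0.17,0],"hand": 1},{"rotation": [0,0,0],"travel": [0,0.13,0],"hand": 1},{"rotation": [0,0,0],"travel": [0,0,0],"hand": 1}]'

```text
time: 4.12
eef_pos: [0.4277, 0.1614, 0.1152]
tcp_rot: [0.478, -0.516, 0.519, -0.486]
contact_force: [-0.2, -0.1, -0.1]
opening: 0.998
```

```bash
python3 -c "
from h import *
go([.4275,.1563,.055])"
```

```text
t 4.12 pos [0.4277 0.1614 0.1152] open 0.998 F [-0.2 -0.1 -0.1]
 -> travel [ 0.018  0.201 -0.002] |mm| 60.4 rot [-0.021  0.042 -0.009]
```

arm_command --steps '[{"rotation": [-0.02,0.04,-0.01],"travel": [0.018,0.03,-0.002],"hand": 1},{"rotation": [0,0,0],"travel": [0,0.08,0],"hand": 1},{"rotation": [0,0,0],"travel": [0,0.08,0],"hand": 1},{"rotation": [0,0,0],"travel": [0,0,0],"hand": 1}]'

```text
time: 4.62
eef_pos: [0.4321, 0.158, 0.0634]
tcp_rot: [0.474, -0.519, 0.525, -0.48]
contact_force: [-0.5, -0.5, -1.0]
opening: 1.001
```

```bash
python3 -c "
from h import *
go([.4275,.1563,.055])"
```

```text
t 4.62 pos [0.4321 0.158  0.0634] open 1.001 F [-0.5 -0.5 -1. ]
 -> travel [ 0.007  0.028 -0.015] |mm| 9.8 rot [-0.023  0.004 -0.003]
```

arm_command --steps '[{"rotation": [-0.02,0,0],"travel": [0.007,0.028,-0.015],"hand": 1},{"rotation": [0,0,0],"travel": [0,0,0],"hand": 1}]'

```text
time: 4.88
eef_pos: [0.4294, 0.1566, 0.0574]
tcp_rot: [0.475, -0.521, 0.523, -0.479]
contact_force: [0.5, 0.3, 0.0]
opening: 1.001
```

```bash
python3 -c "
from h import *
go([.4275,.1563,.055])"
```

```text
t 4.88 pos [0.4294 0.1566 0.0574] open 1.001 F [0.5 0.3 0. ]
 -> travel [ 0.002  0.008 -0.006] |mm| 3.1 rot [-0.011  0.005 -0.005]
```

arm_command --steps '[{"rotation": [-0.01,0,0],"travel": [0.002,0.004,-0.007],"hand": 1},{"rotation": [0,0,0],"travel": [0,0,0],"hand": 0},{"rotation": [0,0,0],"travel": [0,0,0],"hand": 0},{"rotation": [0,0,0],"travel": [0,0,0],"hand": 0},{"rotation": [0,0,0],"travel": [0,0,0],"hand": 0}]' --grip_force 40

```text
time: 5.5
eef_pos: [0.4286, 0.1563, 0.058]
tcp_rot: [0.475, -0.522, 0.522, -0.479]
contact_force: [0.6, -1.2, 0.2]
opening: 0.729
```

```bash
python3 -c "
from h import *
go([.6177,.1650,.25])"
```

```text
t 5.5 pos [0.4286 0.1563 0.058 ] open 0.729 F [ 0.6 -1.2  0.2]
 -> travel [-0.088 -0.637  0.628] |mm| 269.7 rot [-0.008  0.004 -0.007]
```

arm_command --steps '[{"rotation": [0,0,0],"travel": [0,-0.08,0],"hand": 0},{"rotation": [0,0,0],"travel": [0,-0.16,0],"hand": 0},{"rotation": [0,0,0],"travel": [0,-0.18,0],"hand": 0},{"rotation": [0,0,0],"travel": [0,-0.18,0],"hand": 0},{"rotation": [0,0,0],"travel": [-0.02,-0.1,0.12],"hand": 0},{"rotation": [0,0,0],"travel": [-0.02,0,0.16],"hand": 0},{"rotation": [0,0,0],"travel": [-0.02,0,0.16],"hand": 0},{"rotation": [0,0,0],"travel": [-0.02,0,0.14],"hand": 0},{"rotation": [0,0,0],"travel": [0,0,0.04],"hand": 0},{"rotation": [0,0,0],"travel": [0,0,0],"hand": 0}]'

```text
time: 6.75
eef_pos: [0.6159, 0.1627, 0.2667]
tcp_rot: [-0.479, 0.524, -0.519, 0.475]
contact_force: [-0.6, 0.3, -1.6]
opening: 0.73
```

```bash
python3 look.py w2 beaker hotplate;python3 -c "
from h import *
go([.6177,.1650,.165])"
```

```text
t 6.75 pos [0.6159 0.1627 0.2667] open 0.73 F [-0.6  0.3 -1.6]
 -> travel [ 0.082  0.061 -0.621] |mm| 188.8 rot [ 0.016  0.006 -0.001]
beaker 0.92 [250.0, 262.6] n 19121 3586 z 0.29 mean [0.617  0.1783] circ [0.6161 0.1658] 0.0314 rect [616.4 170.5] [51.  62.4] 84.4
hotplate 0.75 [257.6, 146.6] n 10982 10188 z 0.1025 mean [0.6213 0.1915] circ [0.6186 0.1687] 0.0875 rect [618.6 169.8] [120.2 130.2] 80.8
t 6.9 pos [0.615  0.163  0.2675] open 0.729 F [-0.  -0.2 -1.1]
 -> travel [-0.007  0.341  0.011] |mm| 102.5 rot [ 0.014  0.007 -0.002]
```

View pics/w2.png

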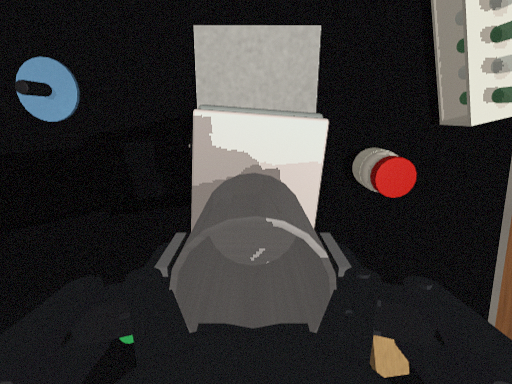

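arm_command --steps '[{"rotation": [0.01,0,0],"travel": [-0.006,0.1,0.009],"hand": 0},{"rotation": [0,0,0],"travel": [0,0.13,0],"hand": 0},{"rotation": [0,0,0],"travel": [0,0.08,0],"hand": 0},{"rotation": [0,0,0],"travel": [0,0,0],"hand": 0}]'

```text
time: 7.4
eef_pos: [0.6142, 0.1657, 0.1753]
tcp_rot: [-0.477, 0.521, -0.521, 0.478]
contact_force: [0.3, -0.0, -1.2]
opening: 0.731
```

```bash
python3 -c "
from h import *
go([.6177,.1642,.158])"
```

```text
t 7.4 pos [0.6142 0.1657 0.1753] open 0.731 F [ 0.3 -0.  -1.2]
 -> travel [0.004 0.058 0.012] |mm| 17.7 rot [-0.002  0.01  -0.003]
```

arm_command --steps '[{"rotation": [0,0.01,0],"travel": [0.004,0.02,0.014],"hand": 0},{"rotation": [0,0,0],"travel": [0,0.015,0],"hand": 0},{"rotation": [0,0,0],"travel": [0,0.012,0],"hand": 0},{"rotation": [0,0,0],"travel": [0,0,0],"hand": 0}]'

```text
time: 7.9
eef_pos: [0.6201, 0.1644, 0.1653]
tcp_rot: [0.474, -0.521, 0.524, -0.479]
contact_force: [-0.1, 0.4, -1.0]
opening: 0.728
```

```bash
python3 -c "
from h import *
go([.6177,.1642,.158])"
```

```text
t 7.9 pos [0.6201 0.1644 0.1653] open 0.728 F [-0.1  0.4 -1. ]
 -> travel [ 0.002  0.024 -0.008] |mm| 7.7 rot [-0.015  0.    -0.006]
```

arm_command --steps '[{"rotation": [-0.015,0,0],"travel": [0,0.015,-0.009],"hand": 0},{"rotation": [0,0,0],"travel": [0,0.008,0],"hand": 0},{"rotation": [0,0,0],"travel": [0,0,0],"hand": 0}]'

```text
time: 8.28
eef_pos: [0.6175, 0.1648, 0.1585]
tcp_rot: [-0.475, 0.523, -0.522, 0.477]
contact_force: [0.6, 0.0, -0.7]
opening: 0.729
```

```bash
python3 -c "
from h import *
go([.6177,.1642,.158])"
```

```text
t 8.28 pos [0.6175 0.1648 0.1585] open 0.729 F [ 0.6  0.  -0.7]
 -> travel [0.002 0.002 0.001] |mm| 0.8 rot [-0.001  0.    -0.006]
```

arm_command --steps '[{"rotation": [0,0,0],"travel": [0,0.006,0],"hand": 0},{"rotation": [0,0,0],"travel": [0,0,0],"hand": 0}]'

```text
time: 8.52
eef_pos: [0.618, 0.1648, 0.1583]
tcp_rot: [-0.475, 0.523, -0.522, 0.478]
contact_force: [-0.0, -1.2, -1.4]
opening: 0.727
```

```bash
python3 -c "
from h import *
go([.6177,.1642,.158])"
```

```text
t 8.53 pos [0.618  0.1648 0.1583] open 0.727 F [-0.  -1.2 -1.4]
 -> travel [ 0.002  0.001 -0.001] |mm| 0.7 rot [-0.002  0.001 -0.006]
```

arm_command --steps '[{"rotation": [0,0,0],"travel": [0.002,0.012,0],"hand": 0},{"rotation": [0,0,0],"travel": [0,0.005,0],"hand": 0}]'

```text
time: 8.78
eef_pos: [0.6187, 0.1649, 0.158]
tcp_rot: [-0.475, 0.523, -0.522, 0.478]
contact_force: [-2.0, -1.1, 1.9]
opening: 0.729
```

```bash
python3 -c "
from h import *
go([.6177,.1642,.158])"
```

```text
t 8.78 pos [0.6187 0.1649 0.158 ] open 0.729 F [-2.  -1.1  1.9]
 -> travel [ 0.003 -0.    -0.003] |mm| 1.2 rot [-0.004  0.001 -0.008]
```

arm_command --steps '[{"rotation": [0,0,0],"travel": [0,0,-0.002],"hand": 0.85},{"rotation": [0,0,0],"travel": [0,0,0],"hand": 1},{"rotation": [0,0,0],"travel": [0,0,0],"hand": 1},{"rotation": [0,0,0],"travel": [0,-0.05,0],"hand": 1},{"rotation": [0,0,0],"travel": [0,-0.15,0],"hand": 1},{"rotation": [0,0,0],"travel": [0,-0.18,0],"hand": 1},{"rotation": [0,0,0],"travel": [0,0,0],"hand": 1}]'

```text
time: 9.65
eef_pos: [0.6183, 0.1643, 0.2771]
tcp_rot: [0.474, -0.522, 0.523, -0.479]
contact_force: [-0.4, -0.4, -0.1]
opening: 0.999
```

```bash
python3 look.py w3 beaker hotplate;python3 -c "
from h import *
go([.3690,.2808,.15])"
```

```text
t 9.65 pos [0.6183 0.1643 0.2771] open 0.999 F [-0.4 -0.4 -0.1]
 -> travel [ 0.09   0.087 -0.629] |mm| 192.5 rot [-0.009  0.001 -0.009]
beaker 0.61 [252.2, 197.4] n 5655 1248 z 0.1816 mean [0.6187 0.164 ] circ [0.6189 0.1657] 0.0319 rect [618.9 165.7] [63.1 62.7] 54.9
hotplate 0.9 [245.8, 150.5] n 9943 9342 z 0.1025 mean [0.6188 0.1821] circ [0.6174 0.1639] 0.0901 rect [618.1 165.3] [129.  129.7] 80.8
t 9.8 pos [0.6152 0.164  0.2688] open 0.999 F [ 0.2 -0.4 -0.4]
 -> travel [-0.311  0.404 -0.849] |mm| 297.3 rot [ 0.017  0.    -0.004]
```

View pics/w3.png

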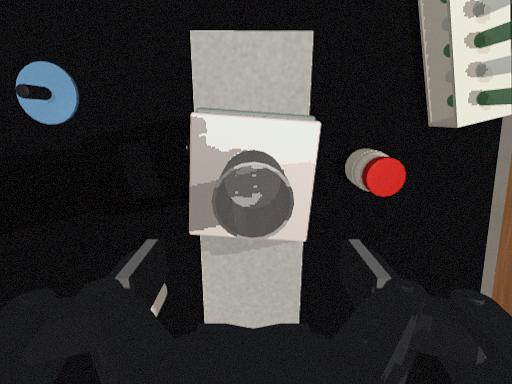

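arm_command --steps '[{"rotation": [0.01,0,0],"travel": [-0.06,0,-0.16],"hand": 1},{"rotation": [0,0,0],"travel": [-0.06,0,-0.17],"hand": 1},{"rotation": [0,0,0],"travel": [-0.06,0.05,-0.17],"hand": 1},{"rotation": [0,0,0],"travel": [-0.06,0.1,-0.17],"hand": 0.6},{"rotation": [0,0,0],"travel": [-0.06,0.15,-0.17],"hand": 0.6},{"rotation": [0,0,0],"travel": [0,0.1,0],"hand": 0.6},{"rotation": [0,0,0],"travel": [0,0,0],"hand": 0.6}]'

```text
time: 10.68
eef_pos: [0.3646, 0.2731, 0.1415]
tcp_rot: [-0.484, 0.528, -0.518, 0.468]
contact_force: [-0.2, -0.4, 0.8]
opening: 0.601
```

```bash
python3 look.py w4 cover;python3 -c "
from h import *
go([.3690,.2808,.04])"
```

```text
t 10.68 pos [0.3646 0.2731 0.1415] open 0.601 F [-0.2 -0.4  0.8]
 -> travel [ 0.375 -0.365  0.238] |mm| 172.5 rot [ 0.05  -0.003  0.014]
cover 0.56 [260.6, 179.4] n 5411 353 z 0.047 mean [0.3683 0.2821] circ [0.3681 0.2812] 0.0079 rect [368.1 281.5] [14.9 14.7] 83.4
t 10.78 pos [0.3673 0.2738 0.1445] open 0.602 F [ 0.2 -0.5  1.1]
 -> travel [-0.025  0.348  0.011] |mm| 104.8 rot [ 0.04  -0.005  0.008]
```

View pics/w4.png

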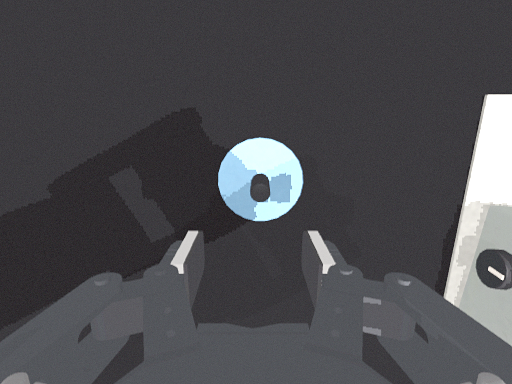

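arm_command --steps '[{"rotation": [0.04,-0.005,0.01],"travel": [-0.025,0.08,0.01],"hand": 0.6},{"rotation": [0,0,0],"travel": [0,0.13,0],"hand": 0.6},{"rotation": [0,0,0],"travel": [0,0.08,0],"hand": 0.6},{"rotation": [0,0,0],"travel": [0,0,0],"hand": 0.6}]'

```text
time: 11.28
eef_pos: [0.3794, 0.283, 0.0627]
tcp_rot: [0.47, -0.522, 0.525, -0.481]
contact_force: [0.1, 0.2, -0.2]
opening: 0.602
```

```bash
python3 -c "
from h import *
go([.3687,.281,.038])"
```

```text
t 11.28 pos [0.3794 0.283  0.0627] open 0.602 F [ 0.1  0.2 -0.2]
 -> travel [ 0.011  0.082 -0.036] |mm| 27.0 rot [-0.026 -0.007 -0.016]
```

arm_command --steps '[{"rotation": [-0.02,-0.005,-0.01],"travel": [0.011,0.01,-0.037],"hand": 0.6},{"rotation": [0,0,0],"travel": [0,0.04,0],"hand": 0.6},{"rotation": [0,0,0],"travel": [0,0.01,0],"hand": 0.6}]'

```text
time: 11.65
eef_pos: [0.3709, 0.2818, 0.0477]
tcp_rot: [0.472, -0.522, 0.524, -0.48]
contact_force: [0.0, -0.9, 0.9]
opening: 0.6
```

```bash
python3 -c "
from h import *
go([.3687,.281,.038])"
```

```text
t 11.65 pos [0.3709 0.2818 0.0477] open 0.6 F [ 0.  -0.9  0.9]
 -> travel [ 0.004  0.032 -0.007] |mm| 10.0 rot [-0.018 -0.004 -0.013]
```

arm_command --steps '[{"rotation": [-0.018,-0.004,-0.013],"travel": [0.004,0.03,-0.008],"hand": 0.6},{"rotation": [-0.005,0,-0.005],"travel": [0,0.008,0],"hand": 0.6}]'

```text
time: 11.9
eef_pos: [0.3685, 0.281, 0.036]
tcp_rot: [-0.478, 0.523, -0.522, 0.475]
contact_force: [-0.8, 0.2, -0.1]
opening: 0.599
```

```bash
python3 -c "
from h import *
go([.3687,.281,.038])"
```

```text
t 11.9 pos [0.3685 0.281  0.036 ] open 0.599 F [-0.8  0.2 -0.1]
 -> travel [-0.    -0.007  0.001] |mm| 2.0 rot [0.005 0.001 0.005]
```

arm_command --steps '[{"rotation": [0.005,0,0.005],"travel": [0,-0.008,0],"hand": 0.4},{"rotation": [0,0,0],"travel": [0,0,0],"hand": 0},{"rotation": [0,0,0],"travel": [0,0,0],"hand": 0},{"rotation": [0,0,0],"travel": [0,0,0],"hand": 0},{"rotation": [0,0,0],"travel": [0,0,0],"hand": 0}]' --grip_force 40

```text
time: 12.52
eef_pos: [0.3686, 0.281, 0.0384]
tcp_rot: [-0.476, 0.523, -0.522, 0.476]
contact_force: [0.1, -0.4, -0.4]
opening: 0.173
```

```bash
python3 -c "
from h import *
go([.3687,.281,.29])"
```

```text
t 12.53 pos [0.3686 0.281  0.0384] open 0.173 F [ 0.1 -0.4 -0.4]
 -> travel [-0.    -0.839  0.   ] |mm| 251.6 rot [ 0.     0.001 -0.   ]
```

arm_command --steps '[{"rotation": [0,0,0],"travel": [0,-0.08,0],"hand": 0},{"rotation": [0,0,0],"travel": [0,-0.16,0],"hand": 0},{"rotation": [0,0,0],"travel": [0,-0.18,0],"hand": 0},{"rotation": [0,0,0],"travel": [0,-0.18,0],"hand": 0},{"rotation": [0,0,0],"travel": [0,-0.16,0],"hand": 0},{"rotation": [0,0,0],"travel": [0,-0.06,0],"hand": 0},{"rotation": [0,0,0],"travel": [0,0,0],"hand": 0}]'

```text
time: 13.4
eef_pos: [0.3672, 0.2802, 0.2907]
tcp_rot: [-0.478, 0.523, -0.522, 0.475]
contact_force: [-0.0, -0.4, -1.1]
opening: 0.173
```

```bash
python3 -c "
from h import *
go([.6185,.1655,.28])"
```

```text
t 13.4 pos [0.3672 0.2802 0.2907] open 0.173 F [-0.  -0.4 -1.1]
 -> travel [0.304 0.033 0.869] |mm| 276.4 rot [0.006 0.    0.003]
```

arm_command --steps '[{"rotation": [0,0,0],"travel": [0.03,0,0.08],"hand": 0},{"rotation": [0,0,0],"travel": [0.055,0,0.155],"hand": 0},{"rotation": [0,0,0],"travel": [0.055,0,0.16],"hand": 0},{"rotation": [0,0,0],"travel": [0.055,0,0.16],"hand": 0},{"rotation": [0,0,0],"travel": [0.055,0,0.155],"hand": 0},{"rotation": [0,0,0],"travel": [0.03,0,0.09],"hand": 0},{"rotation": [0,0,0],"travel": [0,0,0],"hand": 0}]'

```text
time: 14.28
eef_pos: [0.6003, 0.1705, 0.2733]
tcp_rot: [-0.484, 0.527, -0.517, 0.47]
contact_force: [-0.1, -0.0, -1.3]
opening: 0.175
```

```bash
python3 look.py w5 cover;python3 -c "
from h import *
go([.6185,.1655,.235])"
```

```text
t 14.28 pos [0.6003 0.1705 0.2733] open 0.175 F [-0.1 -0.  -1.3]
 -> travel [ 0.103  0.092 -0.565] |mm| 174.6 rot [0.045 0.004 0.012]
cover 0.93 [252.0, 218.7] n 9789 1118 z 0.282 mean [0.6004 0.1727] circ [0.5991 0.171 ] 0.0089 rect [600.1 171.2] [15.9 14.6] 84.9
t 14.38 pos [0.5987 0.1717 0.2738] open 0.17 F [-1.1  0.5 -0.3]
 -> travel [0.014 0.128 0.071] |mm| 44.0 rot [0.046 0.007 0.011]
```

View pics/w5.png

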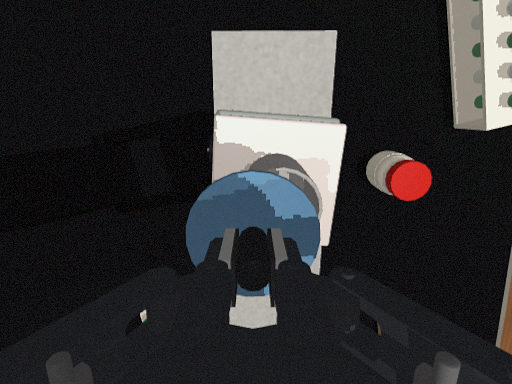

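arm_command --steps '[{"rotation": [0.046,0.007,0.011],"travel": [0.014,0,0.07],"hand": 0},{"rotation": [0,0,0],"travel": [0,0.04,0],"hand": 0},{"rotation": [0,0,0],"travel": [0,0.05,0],"hand": 0},{"rotation": [0,0,0],"travel": [0,0,0],"hand": 0}]'

```text
time: 14.88
eef_pos: [0.6179, 0.1671, 0.2433]
tcp_rot: [-0.477, 0.522, -0.522, 0.477]
contact_force: [0.3, 0.4, -1.1]
opening: 0.178
```

```bash
python3 -c "
from h import *
go([.6187,.1655,.225])"
```

```text
t 14.88 pos [0.6179 0.1671 0.2433] open 0.178 F [ 0.3  0.4 -1.1]
 -> travel [0.005 0.061 0.003] |mm| 18.4 rot [ 0.001  0.005 -0.   ]
```

arm_command --steps '[{"rotation": [0,0.005,0],"travel": [0.005,0.025,0.002],"hand": 0},{"rotation": [0,0,0],"travel": [0,0.025,0],"hand": 0},{"rotation": [0,0,0],"travel": [0,0.005,0],"hand": 0}]'

```text
time: 15.25
eef_pos: [0.6181, 0.1658, 0.226]
tcp_rot: [-0.476, 0.523, -0.522, 0.476]
contact_force: [-0.9, 0.1, -0.8]
opening: 0.169
```

```bash
python3 -c "
from h import *
go([.6187,.1655,.2184])"
```

```text
t 15.25 pos [0.6181 0.1658 0.226 ] open 0.169 F [-0.9  0.1 -0.8]
 -> travel [0.001 0.025 0.002] |mm| 7.6 rot [ 0.001  0.001 -0.   ]
```

arm_command --steps '[{"rotation": [0,0,0],"travel": [0,0.015,0.001],"hand": 0},{"rotation": [0,0,0],"travel": [0,0.01,0],"hand": 0},{"rotation": [0,0,0],"travel": [0,0.003,0],"hand": 0}]'

```text
time: 15.62
eef_pos: [0.6189, 0.1658, 0.2184]
tcp_rot: [0.476, -0.522, 0.523, -0.477]
contact_force: [-2.2, -0.5, 4.5]
opening: 0.175
```

```bash
python3 -c "
from h import *
go([.6187,.1655,.2184])"
```

```text
t 15.62 pos [0.6189 0.1658 0.2184] open 0.175 F [-2.2 -0.5  4.5]
 -> travel [ 0.001  0.    -0.   ] |mm| 0.4 rot [-0.002  0.001 -0.001]
```

Seated exactly at the expected height with 4.5 N; release and rise.

arm_command --steps '[{"rotation": [0,0,0],"travel": [0,-0.002,0],"hand": 0.25},{"rotation": [0,0,0],"travel": [0,0,0],"hand": 0.4},{"rotation": [0,0,0],"travel": [0,0,0],"hand": 0.5},{"rotation": [0,0,0],"travel": [0,-0.05,0],"hand": 0.6},{"rotation": [0,0,0],"travel": [0,-0.12,0],"hand": 0.6},{"rotation": [0,0,0],"travel": [0,-0.15,0],"hand": 1},{"rotation": [0,0,0],"travel": [0,0,0],"hand": 1}]'

```text
time: 16.5
eef_pos: [0.6194, 0.1659, 0.3215]
tcp_rot: [0.475, -0.522, 0.523, -0.478]
contact_force: [-0.1, -0.1, -0.4]
opening: 0.987
```

```bash
python3 look.py w6 cover beaker;python3 -c "
from h import *
go([.3780,-.3163,.27])"
```

```text
t 16.5 pos [0.6194 0.1659 0.3215] open 0.987 F [-0.1 -0.1 -0.4]
 -> travel [ 0.095  0.235 -0.633] |mm| 204.6 rot [-0.009  0.001 -0.002]
cover 0.65 [250.9, 190.4] n 5339 344 z 0.2269 mean [0.6189 0.1671] circ [0.6189 0.1662] 0.0079 rect [619.  166.2] [15.2 14.8] 86.9
beaker 0.52 [248.8, 148.8] n 40 18 z 0.1232 mean [0.6214 0.1969] circ [0.6215 0.1958] 0.0088 rect [621.8 199.5] [ 7.4 17.6] 84.3
t 16.65 pos [0.617  0.1655 0.3141] open 1.001 F [ 0.2 -0.3 -0.6]
 -> travel [ 1.672  0.153 -0.644] |mm| 539.7 rot [0.013 0.    0.002]
```

View pics/w6.png

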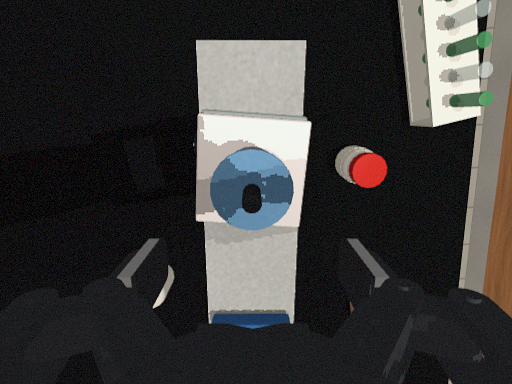

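arm_command --steps '[{"rotation": [0.01,0,0],"travel": [0.1,0,-0.04],"hand": 1},{"rotation": [0,0,0],"travel": [0.18,0,-0.07],"hand": 1},{"rotation": [0,0,0],"travel": [0.18,0,-0.07],"hand": 1},{"rotation": [0,0,0],"travel": [0.18,0,-0.07],"hand": 1},{"rotation": [0,0,0],"travel": [0.18,0,-0.07],"hand": 1},{"rotation": [0,0,0],"travel": [0.18,0.05,-0.07],"hand": 1},{"rotation": [0,0,0],"travel": [0.18,0.05,-0.07],"hand": 1},{"rotation": [0,0,0],"travel": [0.18,0.05,-0.07],"hand": 1},{"rotation": [0,0,0],"travel": [0.18,0.05,-0.07],"hand": 1},{"rotation": [0,0,0],"travel": [0.05,0,-0.02],"hand": 1},{"rotation": [0,0,0],"travel": [0,0,0],"hand": 1}]'

```text
time: 18.02
eef_pos: [0.3732, -0.3012, 0.2349]
tcp_rot: [-0.481, 0.532, -0.512, 0.472]
contact_force: [-0.1, 0.5, -0.5]
opening: 1.0
```

```bash
python3 look.py w7 weight jar balance;python3 -c "
from h import *
go([.3780,-.3163,.12])"
```

```text
t 18.02 pos [ 0.3732 -0.3012  0.2349] open 1.0 F [-0.1  0.5 -0.5]
 -> travel [-1.531 -0.037  0.044] |mm| 459.7 rot [ 0.057  0.005 -0.019]
weight 0.64 [262.3, 191.3] n 1116 341 z 0.062 mean [ 0.3768 -0.3162] circ [ 0.3768 -0.3167] 0.011 rect [ 376.5 -316.6] [21.5 20.9] 85.6
jar 0.9 [298.2, 28.2] n 2972 2163 z 0.0774 mean [ 0.4234 -0.1614] circ [ 0.4241 -0.159 ] 0.0223 rect [ 423.5 -162.5] [36.9 43.6] 84.8
balance 0.85 [450.2, 48.9] n 12061 5702 z 0.0584 mean [ 0.5754 -0.1799] circ [ 0.5767 -0.1767] 0.0468 rect [ 575.5 -182.6] [59.6 82.7] 84.1
balance 0.66 [434.4, 269.5] n 2891 324 z 0.0539 mean [ 0.5539 -0.4513] circ [ 0.4952 -0.4158] 0.1392 rect [ 516.3 -404.3] [ 72.8 278.3] 28.6
t 18.23 pos [ 0.3745 -0.2999  0.236 ] open 0.999 F [ 0.3 -0.7 -0.4]
 -> travel [0.056 0.386 0.027] |mm| 117.2 rot [ 0.054  0.013 -0.015]
```

View pics/w7.png

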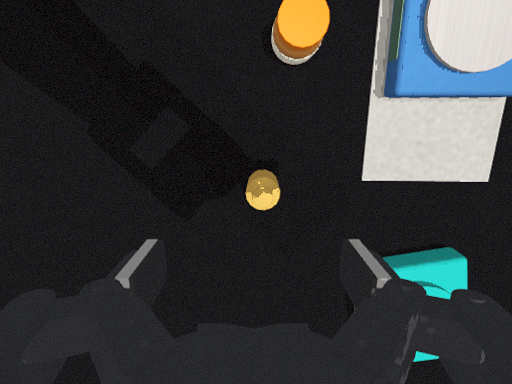

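arm_command --steps '[{"rotation": [0.054,0.013,-0.015],"travel": [0.056,0.02,0.025],"hand": 1},{"rotation": [0,0,0],"travel": [0,0.15,0],"hand": 1},{"rotation": [0,0,0],"travel": [0,0.18,0],"hand": 1},{"rotation": [0,0,0],"travel": [0,0.12,0],"hand": 1},{"rotation": [0,0,0],"travel": [0,0,0],"hand": 1}]'

```text
time: 18.85
eef_pos: [0.3876, -0.3144, 0.0961]
tcp_rot: [0.479, -0.516, 0.524, -0.48]
contact_force: [0.9, -0.5, 0.1]
opening: 1.0
```

```bash
python3 -c "
from h import *
go([.3775,-.3163,.034])"
```

```text
t 18.85 pos [ 0.3876 -0.3144  0.0961] open 1.0 F [ 0.9 -0.5  0.1]
 -> travel [ 0.008  0.207 -0.035] |mm| 62.9 rot [-0.017  0.023  0.013]
```

arm_command --steps '[{"rotation": [-0.017,0.023,0.013],"travel": [0.008,0.03,-0.037],"hand": 1},{"rotation": [0,0,0],"travel": [0,0.08,-0.005],"hand": 1},{"rotation": [0,0,0],"travel": [0,0.08,-0.005],"hand": 1},{"rotation": [0,0,0],"travel": [0,0,0],"hand": 1}]'

```text
time: 19.35
eef_pos: [0.3764, -0.319, 0.0447]
tcp_rot: [0.477, -0.518, 0.526, -0.476]
contact_force: [1.3, -0.4, 0.3]
opening: 0.998
```

```bash
python3 -c "
from h import *
go([.3775,-.3163,.034])"
```

```text
t 19.35 pos [ 0.3764 -0.319   0.0447] open 0.998 F [ 1.3 -0.4  0.3]
 -> travel [-0.01   0.036  0.002] |mm| 11.1 rot [-0.015  0.004  0.017]
```

arm_command --steps '[{"rotation": [-0.015,0.004,0.017],"travel": [-0.01,0.03,0.002],"hand": 1},{"rotation": [0,0,0],"travel": [0,0.005,0],"hand": 1}]'

```text
time: 19.6
eef_pos: [0.3788, -0.3178, 0.0368]
tcp_rot: [0.476, -0.521, 0.524, -0.476]
contact_force: [-0.1, -0.4, 0.3]
opening: 0.998
```

```bash
python3 -c "
from h import *
go([.3775,-.3163,.034])"
```

```text
t 19.6 pos [ 0.3788 -0.3178  0.0368] open 0.998 F [-0.1 -0.4  0.3]
 -> travel [-0.005  0.009 -0.005] |mm| 3.4 rot [-0.006 -0.001  0.007]
```

arm_command --steps '[{"rotation": [-0.006,0,0.007],"travel": [-0.005,0.009,-0.005],"hand": 1},{"rotation": [0,0,0],"travel": [0,0,0],"hand": 0.6},{"rotation": [0,0,0],"travel": [0,0,0],"hand": 0},{"rotation": [0,0,0],"travel": [0,0,0],"hand": 0},{"rotation": [0,0,0],"travel": [0,0,0],"hand": 0},{"rotation": [0,0,0],"travel": [0,0,0],"hand": 0}]' --grip_force 50

```text
time: 20.35
eef_pos: [0.3781, -0.317, 0.0356]
tcp_rot: [0.476, -0.522, 0.523, -0.476]
contact_force: [0.4, -0.5, 0.3]
opening: 0.433
```

```bash
python3 -c "
from h import *
go([.3775,-.3163,.034])"
```

```text
t 20.35 pos [ 0.3781 -0.317   0.0356] open 0.433 F [ 0.4 -0.5  0.3]
 -> travel [-0.002  0.005 -0.002] |mm| 1.9 rot [-0.003 -0.     0.003]
```

arm_command --steps '[{"rotation": [0,0,0],"travel": [0,-0.06,0],"hand": 0},{"rotation": [0,0,0],"travel": [0,-0.14,0],"hand": 0},{"rotation": [0,0,0],"travel": [0,-0.16,0],"hand": 0},{"rotation": [0,0,0],"travel": [0,-0.1,0],"hand": 0},{"rotation": [0,0,0],"travel": [0,0,0],"hand": 0}]'

```text
time: 20.98
eef_pos: [0.375, -0.313, 0.1708]
tcp_rot: [-0.476, 0.527, -0.519, 0.477]
contact_force: [0.2, 0.3, -4.3]
opening: 0.434
```

```bash
python3 -c "
from h import *
go([.5877,-.1640,.17])"
```

```text
t 20.98 pos [ 0.375  -0.313   0.1708] open 0.434 F [ 0.2  0.3 -4.3]
 -> travel [-0.56   0.002  0.66 ] |mm| 259.7 rot [ 0.014 -0.001 -0.016]
```

arm_command --steps '[{"rotation": [0.01,0,-0.01],"travel": [-0.07,0,0.08],"hand": 0},{"rotation": [0,0,0],"travel": [-0.12,0,0.14],"hand": 0},{"rotation": [0,0,0],"travel": [-0.12,0,0.14],"hand": 0},{"rotation": [0,0,0],"travel": [-0.12,0,0.14],"hand": 0},{"rotation": [0,0,0],"travel": [-0.08,0,0.09],"hand": 0},{"rotation": [0,0,0],"travel": [-0.03,0,0.04],"hand": 0},{"rotation": [0,0,0],"travel": [0,0,0],"hand": 0}]'

```text
time: 21.85
eef_pos: [0.5753, -0.1609, 0.1494]
tcp_rot: [-0.478, 0.535, -0.512, 0.472]
contact_force: [-0.9, -0.8, -3.6]
opening: 0.429
```

```bash
python3 look.py w8 weight balance;python3 -c "
from h import *
go([.5877,-.1640,.11])"
```

```text
t 21.85 pos [ 0.5753 -0.1609  0.1494] open 0.429 F [-0.9 -0.8 -3.6]
 -> travel [-1.006 -0.303 -0.599] |mm| 362.7 rot [ 0.055 -0.007 -0.028]
weight 0.9 [252.8, 267.3] n 8043 2592 z 0.1756 mean [ 0.576  -0.1596] circ [ 0.5758 -0.1609] 0.0115 rect [ 575.9 -160.8] [22.1 21.7] 67.3
balance 0.88 [279.5, 169.0] n 18708 8586 z 0.0581 mean [ 0.5918 -0.1483] circ [ 0.587  -0.1634] 0.0499 rect [ 590.4 -151.1] [73.7 99.4] 75.4
t 22.0 pos [ 0.5747 -0.1621  0.1506] open 0.429 F [ 0.4  0.4 -3.8]
 -> travel [0.004 0.134 0.048] |mm| 42.7 rot [ 0.053 -0.012 -0.028]
```

View pics/w8.png

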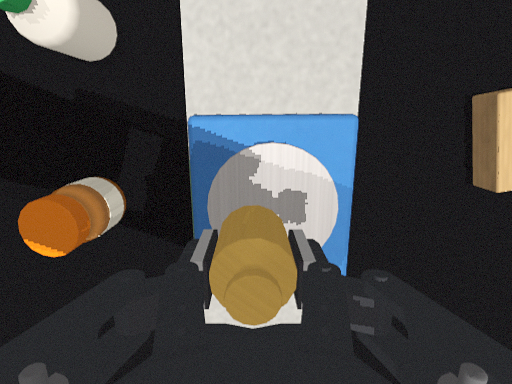

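arm_command --steps '[{"rotation": [0.053,-0.012,-0.028],"travel": [0.004,0.02,0.046],"hand": 0},{"rotation": [0,0,0],"travel": [0,0.06,0],"hand": 0},{"rotation": [0,0,0],"travel": [0,0.05,0],"hand": 0},{"rotation": [0,0,0],"travel": [0,0,0],"hand": 0}]'

```text
time: 22.5
eef_pos: [0.5848, -0.1676, 0.1087]
tcp_rot: [-0.476, 0.524, -0.523, 0.474]
contact_force: [-0.3, 0.4, -3.7]
opening: 0.431
```

```bash
python3 -c "
from h import *
go([.5874,-.1638,.098])"
```

```text
t 22.5 pos [ 0.5848 -0.1676  0.1087] open 0.431 F [-0.3  0.4 -3.7]
 -> travel [-0.013  0.036  0.007] |mm| 11.6 rot [ 0.004 -0.01   0.001]
```

arm_command --steps '[{"rotation": [0.004,-0.01,0],"travel": [-0.013,0.03,0.007],"hand": 0},{"rotation": [0,0,0],"travel": [0,0.005,0],"hand": 0}]'

```text
time: 22.75
eef_pos: [0.5872, -0.1638, 0.0977]
tcp_rot: [0.476, -0.523, 0.523, -0.476]
contact_force: [0.4, 0.3, -3.7]
opening: 0.432
```

```bash
python3 -c "
from h import *
go([.5874,-.1638,.092])"
```

```text
t 22.75 pos [ 0.5872 -0.1638  0.0977] open 0.432 F [ 0.4  0.3 -3.7]
 -> travel [-0.     0.019  0.001] |mm| 5.7 rot [0. 0. 0.]
```

arm_command --steps '[{"rotation": [0,0,0],"travel": [0,0.015,0],"hand": 0},{"rotation": [0,0,0],"travel": [0,0.008,0],"hand": 0},{"rotation": [0,0,0],"travel": [0,0.004,0],"hand": 0}]'

```text
time: 23.12
eef_pos: [0.5877, -0.1638, 0.0916]
tcp_rot: [-0.477, 0.522, -0.522, 0.476]
contact_force: [-4.9, 0.0, 6.8]
opening: 0.435
```

```bash
python3 -c "
from h import *
go([.5874,-.1638,.0915])"
```

```text
t 23.12 pos [ 0.5877 -0.1638  0.0916] open 0.435 F [-4.9  0.   6.8]
 -> travel [ 0.     0.    -0.001] |mm| 0.3 rot [0.002 0.002 0.001]
```

arm_command --steps '[{"rotation": [0,0,0],"travel": [0,-0.002,0],"hand": 0.5},{"rotation": [0,0,0],"travel": [0,0,0],"hand": 0.65},{"rotation": [0,0,0],"travel": [0,0,0],"hand": 0.7},{"rotation": [0,0,0],"travel": [0,-0.05,0],"hand": 0.8},{"rotation": [0,0,0],"travel": [0,-0.15,0],"hand": 1},{"rotation": [0,0,0],"travel": [0,-0.15,0],"hand": 1},{"rotation": [0,0,0],"travel": [0,0,0],"hand": 1}]'

```text
time: 24.0
eef_pos: [0.5903, -0.165, 0.206]
tcp_rot: [0.475, -0.519, 0.526, -0.478]
contact_force: [0.5, -0.4, 0.7]
opening: 0.999
```

```bash
python3 look.py w9 weight balance;python3 -c "
from h import *
go([.4252,-.1583,.18])"
```

```text
t 24.0 pos [ 0.5903 -0.165   0.206 ] open 0.999 F [ 0.5 -0.4  0.7]
 -> travel [-1.012 -0.157 -0.635] |mm| 361.5 rot [-0.019  0.001  0.008]
weight 0.63 [246.6, 194.2] n 1943 654 z 0.1179 mean [ 0.5877 -0.163 ] circ [ 0.5875 -0.1636] 0.0111 rect [ 587.5 -163.6] [21.8 21.1] 65.5
balance 0.67 [246.8, 164.5] n 15908 6439 z 0.0581 mean [ 0.5873 -0.1581] circ [ 0.587  -0.1636] 0.05 rect [ 586.6 -163.5] [99.2 98.8] 87.3
t 24.15 pos [ 0.5874 -0.1637  0.1993] open 1.0 F [-0.1  0.7  0.2]
 -> travel [ 0.032  0.065 -0.54 ] |mm| 163.4 rot [0.001 0.001 0.   ]
```

View pics/w9.png

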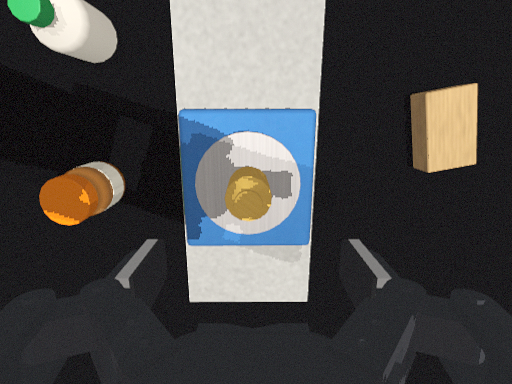

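arm_command --steps '[{"rotation": [0,0,0],"travel": [0.005,0,-0.1],"hand": 1},{"rotation": [0,0,0],"travel": [0.01,0,-0.15],"hand": 1},{"rotation": [0,0,0],"travel": [0.01,0,-0.15],"hand": 1},{"rotation": [0,0,0],"travel": [0.005,0,-0.12],"hand": 1},{"rotation": [0,0,0],"travel": [0,0,0],"hand": 1}]'

```text
time: 24.78
eef_pos: [0.4225, -0.1554, 0.1902]
tcp_rot: [-0.479, 0.528, -0.516, 0.474]
contact_force: [0.7, -0.4, -0.2]
opening: 1.0
```

```bash
python3 look.py w10 jar;python3 -c "
from h import *
go([.4250,-.1583,.11])"
```

```text
t 24.77 pos [ 0.4225 -0.1554  0.1902] open 1.0 F [ 0.7 -0.4 -0.2]
 -> travel [-1.033 -0.191 -0.079] |mm| 316.2 rot [ 0.032  0.002 -0.014]
jar 0.82 [256.6, 193.2] n 2870 2143 z 0.0772 mean [ 0.4244 -0.1573] circ [ 0.4243 -0.1583] 0.0224 rect [ 424.4 -158.3] [44.2 42.8] 86.5
t 24.88 pos [ 0.4247 -0.1561  0.1913] open 0.996 F [ 1.  -0.3 -0.9]
 -> travel [0.009 0.271 0.006] |mm| 81.3 rot [ 0.028  0.004 -0.012]
```

arm_command --steps '[{"rotation": [0.028,0.004,-0.012],"travel": [0.009,0.05,0.005],"hand": 1},{"rotation": [0,0,0],"travel": [0,0.12,-0.01],"hand": 1},{"rotation": [0,0,0],"travel": [0,0.1,-0.01],"hand": 1},{"rotation": [0,0,0],"travel": [0,0,0],"hand": 1}]'

```text
time: 25.38
eef_pos: [0.4242, -0.1596, 0.1084]
tcp_rot: [0.476, -0.521, 0.523, -0.477]
contact_force: [0.6, -0.4, 1.2]
opening: 1.0
```

```bash
python3 -c "
from h import *
go([.4246,-.1583,.037])"
```

```text
t 25.38 pos [ 0.4242 -0.1596  0.1084] open 1.0 F [ 0.6 -0.4  1.2]
 -> travel [-0.005  0.238  0.   ] |mm| 71.4 rot [-0.006  0.003  0.002]
```

arm_command --steps '[{"rotation": [-0.006,0,0],"travel": [-0.005,0.06,0],"hand": 1},{"rotation": [0,0,0],"travel": [0,0.08,-0.006],"hand": 1},{"rotation": [0,0,0],"travel": [0,0.07,-0.006],"hand": 1},{"rotation": [0,0,0],"travel": [0,0.01,0],"hand": 1}]'

```text
time: 25.88
eef_pos: [0.4279, -0.1609, 0.046]
tcp_rot: [0.476, -0.518, 0.525, -0.478]
contact_force: [-0.6, -0.4, 0.8]
opening: 1.001
```

```bash
python3 -c "
from h import *
go([.4246,-.1583,.037])"
```

```text
t 25.88 pos [ 0.4279 -0.1609  0.046 ] open 1.001 F [-0.6 -0.4  0.8]
 -> travel [-0.008  0.03  -0.012] |mm| 10.0 rot [-0.017  0.006  0.01 ]
```

arm_command --steps '[{"rotation": [-0.017,0.006,0.01],"travel": [-0.008,0.028,-0.012],"hand": 1},{"rotation": [-0.004,0,0.003],"travel": [-0.002,0.005,-0.003],"hand": 1}]'

```text
time: 26.12
eef_pos: [0.4258, -0.1584, 0.0377]
tcp_rot: [0.476, -0.522, 0.523, -0.477]
contact_force: [0.1, 0.5, 0.3]
opening: 1.002
```

```bash
python3 -c "
from h import *
go([.4246,-.1583,.037])"
```

```text
t 26.12 pos [ 0.4258 -0.1584  0.0377] open 1.002 F [0.1 0.5 0.3]
 -> travel [ 0.     0.002 -0.004] |mm| 1.4 rot [-0.001  0.    -0.001]
```

arm_command --steps '[{"rotation": [0,0,0],"travel": [0,0,-0.004],"hand": 0.8},{"rotation": [0,0,0],"travel": [0,0,0],"hand": 0.4},{"rotation": [0,0,0],"travel": [0,0,0],"hand": 0},{"rotation": [0,0,0],"travel": [0,0,0],"hand": 0},{"rotation": [0,0,0],"travel": [0,0,0],"hand": 0}]' --grip_force 40

```text
time: 26.75
eef_pos: [0.4255, -0.1589, 0.0391]
tcp_rot: [0.476, -0.521, 0.524, -0.477]
contact_force: [0.1, -0.4, -1.0]
opening: 0.573
```

```bash
python3 -c "
from h import *
go([.4246,-.1583,.037])"
```

```text
t 26.75 pos [ 0.4255 -0.1589  0.0391] open 0.573 F [ 0.1 -0.4 -1. ]
 -> travel [-0.002  0.007 -0.003] |mm| 2.4 rot [-0.007  0.     0.002]
```

arm_command --steps '[{"rotation": [0,0,0],"travel": [0,-0.06,0],"hand": 0},{"rotation": [0,0,0],"travel": [0,-0.14,0],"hand": 0},{"rotation": [0,0,0],"travel": [0,-0.16,0],"hand": 0},{"rotation": [0,0,0],"travel": [0,-0.12,0],"hand": 0},{"rotation": [0,0,0],"travel": [-0.06,-0.05,0.06],"hand": 0},{"rotation": [0,0,0],"travel": [-0.12,0,0.12],"hand": 0},{"rotation": [0,0,0],"travel": [-0.12,0,0.13],"hand": 0},{"rotation": [0,0,0],"travel": [-0.12,0,0.13],"hand": 0},{"rotation": [0,0,0],"travel": [-0.05,0,0.08],"hand": 0},{"rotation": [0,0,0],"travel": [0,0,0],"hand": 0}]'

```text
time: 28.0
eef_pos: [0.5943, -0.0272, 0.197]
tcp_rot: [-0.477, 0.526, -0.521, 0.475]
contact_force: [-1.1, -0.9, -2.4]
opening: 0.569
```

```bash
python3 look.py w11 jar;python3 -c "
from h import *
go([.6025,.0001,.12])"
```

```text
t 28.0 pos [ 0.5943 -0.0272  0.197 ] open 0.569 F [-1.1 -0.9 -2.4]
 -> travel [-0.553 -0.171 -0.611] |mm| 252.3 rot [ 0.014 -0.004 -0.005]
jar 0.86 [253.2, 269.1] n 12986 7495 z 0.2348 mean [ 0.5955 -0.0159] circ [ 0.595  -0.0199] 0.0212 rect [595.7 -17. ] [26. 42.] 77.1
jar 0.55 [259.5, 127.8] n 22928 22928 z 0.0066 mean [0.6048 0.0203] circ [0.6021 0.0022] 0.1267 rect [602.2   2.2] [204.  154.4] 83.8
t 28.1 pos [ 0.5928 -0.0281  0.1968] open 0.57 F [-0.5 -0.2 -2.3]
 -> travel [-0.096  0.256  0.025] |mm| 82.4 rot [ 0.016 -0.007 -0.005]
```

View pics/w11.png

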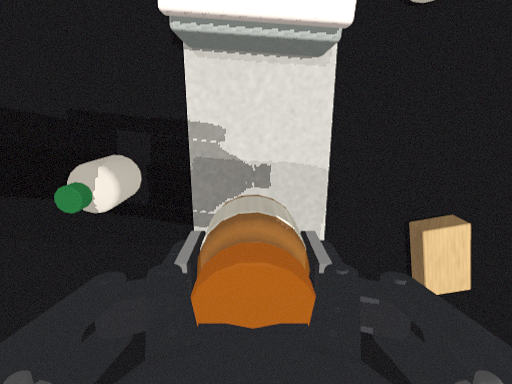

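arm_command --steps '[{"rotation": [0.016,-0.007,-0.005],"travel": [-0.096,0.03,0.024],"hand": 0},{"rotation": [0,0,0],"travel": [0,0.1,0],"hand": 0},{"rotation": [0,0,0],"travel": [0,0.12,-0.01],"hand": 0},{"rotation": [0,0,0],"travel": [0,0,0],"hand": 0}]'

```text
time: 28.6
eef_pos: [0.596, -0.0022, 0.1201]
tcp_rot: [-0.476, 0.524, -0.523, 0.474]
contact_force: [-0.1, 0.1, -1.8]
opening: 0.57
```

```bash
python3 -c "
from h import *
go([.6025,.0001,.052])"
```

```text
t 28.6 pos [ 0.596  -0.0022  0.1201] open 0.57 F [-0.1  0.1 -1.8]
 -> travel [-0.01   0.227  0.021] |mm| 68.4 rot [ 0.005 -0.009  0.002]
```

arm_command --steps '[{"rotation": [0.005,-0.009,0],"travel": [-0.01,0.05,0.021],"hand": 0},{"rotation": [0,0,0],"travel": [0,0.08,-0.004],"hand": 0},{"rotation": [0,0,0],"travel": [0,0.07,-0.004],"hand": 0},{"rotation": [0,0,0],"travel": [0,0,0],"hand": 0}]'

```text
time: 29.1
eef_pos: [0.6045, -0.0017, 0.0633]
tcp_rot: [0.474, -0.52, 0.526, -0.478]
contact_force: [-0.4, 0.7, -2.1]
opening: 0.571
```

```bash
python3 -c "
from h import *
go([.6025,.0001,.05])"
```

```text
t 29.1 pos [ 0.6045 -0.0017  0.0633] open 0.571 F [-0.4  0.7 -2.1]
 -> travel [-0.005  0.044 -0.008] |mm| 13.6 rot [-0.02  -0.003  0.003]
```

arm_command --steps '[{"rotation": [-0.02,-0.003,0.003],"travel": [-0.005,0.03,-0.008],"hand": 0},{"rotation": [0,0,0],"travel": [0,0.015,0],"hand": 0},{"rotation": [0,0,0],"travel": [0,0.003,0],"hand": 0}]'

```text
time: 29.48
eef_pos: [0.6048, -0.0005, 0.0514]
tcp_rot: [0.475, -0.521, 0.524, -0.477]
contact_force: [0.3, -0.7, -1.1]
opening: 0.569
```

```bash
python3 -c "
from h import *
go([.6025,.0001,.043])"
```

```text
t 29.48 pos [ 6.048e-01 -5.000e-04  5.140e-02] open 0.569 F [ 0.3 -0.7 -1.1]
 -> travel [-0.001  0.028 -0.008] |mm| 8.7 rot [-0.01  -0.001  0.001]
```

arm_command --steps '[{"rotation": [-0.01,0,0],"travel": [-0.002,0.018,-0.01],"hand": 0},{"rotation": [0,0,0],"travel": [0,0.008,-0.002],"hand": 0},{"rotation": [0,0,0],"travel": [0,0.002,0],"hand": 0}]'

```text
time: 29.85
eef_pos: [0.6016, 0.0005, 0.0432]
tcp_rot: [0.476, -0.522, 0.523, -0.476]
contact_force: [-0.5, 0.4, 2.2]
opening: 0.571
```

```bash
python3 -c "
from h import *
go([.6025,.0001,.043])"
```

```text
t 29.85 pos [6.016e-01 5.000e-04 4.320e-02] open 0.571 F [-0.5  0.4  2.2]
 -> travel [0.001 0.001 0.003] |mm| 1.1 rot [-0.002 -0.     0.001]
```

arm_command --steps '[{"rotation": [0,0,0],"travel": [0,0,0.003],"hand": 0},{"rotation": [0,0,0],"travel": [0,0,0],"hand": 0.65},{"rotation": [0,0,0],"travel": [0,0,0],"hand": 0.8},{"rotation": [0,0,0],"travel": [0,0,0],"hand": 0.8},{"rotation": [0,0,0],"travel": [0,-0.06,0],"hand": 0.9},{"rotation": [0,0,0],"travel": [0,-0.15,0],"hand": 1},{"rotation": [0,0,0],"travel": [0,-0.18,0],"hand": 1},{"rotation": [0,0,0],"travel": [0,-0.12,0],"hand": 1},{"rotation": [0,0,0],"travel": [0,0,0],"hand": 1}]'

```text
time: 30.98
eef_pos: [0.6042, 0.0003, 0.2081]
tcp_rot: [0.474, -0.52, 0.525, -0.478]
contact_force: [-0.3, -0.7, -0.3]
opening: 1.002
```

```bash
python3 look.py w12 jar bottle;python3 -c "
from h import *
go([.4490,-.0122,.18])"
```

```text
t 30.98 pos [0.6042 0.0003 0.2081] open 1.002 F [-0.3 -0.7 -0.3]
 -> travel [-0.459 -0.146 -0.631] |mm| 238.2 rot [-0.018 -0.     0.002]
jar 0.91 [251.4, 185.1] n 2577 1955 z 0.0813 mean [0.6026 0.0016] circ [0.6026 0.0007] 0.0224 rect [602.6   0.6] [44.1 43.2] 84.4
bottle 0.97 [99.1, 208.6] n 3253 659 z 0.0965 mean [ 0.4501 -0.0108] circ [ 0.4482 -0.0117] 0.0118 rect [448.8 -11.7] [22.4 22.1] 45.5
t 31.12 pos [0.6013 0.0007 0.2018] open 1.005 F [ 0.6 -0.2 -0.9]
 -> travel [ 0.09   0.073 -0.501] |mm| 154.4 rot [ 0.003 -0.001  0.001]
```

View pics/w12.png

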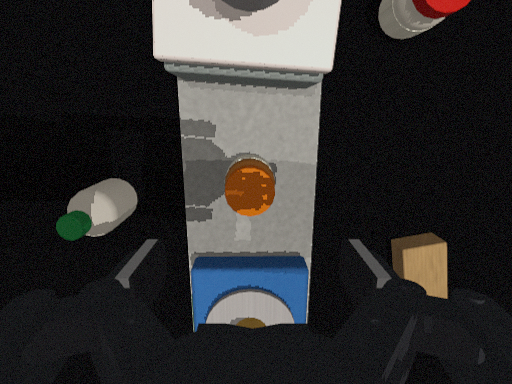

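arm_command --steps '[{"rotation": [0,0,0],"travel": [0.02,0,-0.1],"hand": 1},{"rotation": [0,0,0],"travel": [0.025,0,-0.15],"hand": 1},{"rotation": [0,0,0],"travel": [0.025,0,-0.14],"hand": 1},{"rotation": [0,0,0],"travel": [0.02,0,-0.1],"hand": 1},{"rotation": [0,0,0],"travel": [0,0,0],"hand": 1}]'

```text
time: 31.75
eef_pos: [0.4423, -0.0116, 0.1906]
tcp_rot: [-0.481, 0.529, -0.516, 0.471]
contact_force: [-0.0, -0.1, -0.7]
opening: 1.006
```

```bash
python3 look.py w13 bottle;python3 -c "
from h import *
go([.4488,-.0122,.14])"
```

```text
t 31.75 pos [ 0.4423 -0.0116  0.1906] open 1.006 F [-0.  -0.1 -0.7]
 -> travel [-0.549 -0.194 -0.104] |mm| 177.4 rot [ 0.045 -0.001 -0.005]
bottle 0.56 [263.2, 186.9] n 2438 695 z 0.0968 mean [ 0.448  -0.0106] circ [ 0.4478 -0.0116] 0.0116 rect [447.9 -11.5] [22.2 22.1] 76.4
t 31.85 pos [ 0.4444 -0.0118  0.1916] open 1.004 F [-0.4  0.4  0.1]
 -> travel [0.    0.172 0.018] |mm| 51.8 rot [ 0.04   0.    -0.004]
```

Bottle at (0.4485, −0.0118).

arm_command --steps '[{"rotation": [0.04,0,-0.004],"travel": [0,0.03,0.017],"hand": 1},{"rotation": [0,0,0],"travel": [0,0.08,-0.008],"hand": 1},{"rotation": [0,0,0],"travel": [0,0.06,-0.008],"hand": 1},{"rotation": [0,0,0],"travel": [0,0,0],"hand": 1}]'

```text
time: 32.35
eef_pos: [0.4492, -0.012, 0.1386]
tcp_rot: [0.476, -0.522, 0.523, -0.477]
contact_force: [-0.1, -0.2, 0.9]
opening: 0.995
```

```bash
python3 -c "
from h import *
go([.4485,-.0118,.054])"
```

```text
t 32.35 pos [ 0.4492 -0.012   0.1386] open 0.995 F [-0.1 -0.2  0.9]
 -> travel [-0.     0.282 -0.003] |mm| 84.6 rot [-0.002  0.001 -0.001]
```

arm_command --steps '[{"rotation": [0,0,0],"travel": [0,0.06,-0.003],"hand": 1},{"rotation": [0,0,0],"travel": [0,0.1,-0.008],"hand": 1},{"rotation": [0,0,0],"travel": [0,0.08,-0.008],"hand": 1},{"rotation": [0,0,0],"travel": [0,0.02,0],"hand": 1}]'

```text
time: 32.85
eef_pos: [0.4505, -0.0125, 0.0625]
tcp_rot: [0.475, -0.52, 0.525, -0.479]
contact_force: [0.2, -0.9, 0.6]
opening: 1.0
```

```bash
python3 -c "
from h import *
go([.4485,-.0118,.054])"
```

```text
t 32.85 pos [ 0.4505 -0.0125  0.0625] open 1.0 F [ 0.2 -0.9  0.6]
 -> travel [-0.002  0.028 -0.007] |mm| 8.7 rot [-0.018  0.003  0.001]
```

arm_command --steps '[{"rotation": [-0.018,0.003,0],"travel": [-0.002,0.028,-0.008],"hand": 1},{"rotation": [-0.003,0,0],"travel": [0,0.005,-0.003],"hand": 1},{"rotation": [0,0,0],"travel": [0,0,0],"hand": 0.8},{"rotation": [0,0,0],"travel": [0,0,0],"hand": 0.4},{"rotation": [0,0,0],"travel": [0,0,0],"hand": 0},{"rotation": [0,0,0],"travel": [0,0,0],"hand": 0},{"rotation": [0,0,0],"travel": [0,0,0],"hand": 0}]' --grip_force 40

```text
time: 33.72
eef_pos: [0.4503, -0.0122, 0.0552]
tcp_rot: [0.476, -0.521, 0.524, -0.477]
contact_force: [-0.6, -0.6, -0.3]
opening: 0.548
```

```bash
python3 -c "
from h import *
go([.4485,-.0118,.054])"
```

```text
t 33.73 pos [ 0.4503 -0.0122  0.0552] open 0.548 F [-0.6 -0.6 -0.3]
 -> travel [-0.001  0.004 -0.006] |mm| 2.2 rot [-0.007 -0.     0.003]
```

arm_command --steps '[{"rotation": [0,0,0],"travel": [0,-0.06,0],"hand": 0},{"rotation": [0,0,0],"travel": [0,-0.14,0],"hand": 0},{"rotation": [0,0,0],"travel": [0,-0.16,0],"hand": 0},{"rotation": [0,0,0],"travel": [-0.06,-0.1,0],"hand": 0},{"rotation": [0,0,0],"travel": [-0.14,0,0],"hand": 0},{"rotation": [0,0,0],"travel": [-0.16,0,0],"hand": 0},{"rotation": [0,0,0],"travel": [-0.16,0,0],"hand": 0},{"rotation": [0,0,0],"travel": [-0.16,0,0],"hand": 0},{"rotation": [0,0,0],"travel": [-0.16,0,0],"hand": 0},{"rotation": [0,0,0],"travel": [-0.12,0,0],"hand": 0},{"rotation": [0,0,0],"travel": [0,0,0],"hand": 0}]'

```text
time: 35.1
eef_pos: [0.4756, 0.2834, 0.1948]
tcp_rot: [0.476, -0.523, 0.524, -0.475]
contact_force: [0.4, -0.7, -1.3]
opening: 0.548
```

```bash
python3 -c "
from h import *
go([.6292,.2892,.19])"
```

```text
t 35.1 pos [0.4756 0.2834 0.1948] open 0.548 F [ 0.4 -0.7 -1.3]
 -> travel [-0.068  0.016  0.508] |mm| 153.7 rot [-0.001 -0.006  0.002]
```

arm_command --steps '[{"rotation": [0,0,0],"travel": [-0.04,0,0.08],"hand": 0},{"rotation": [0,0,0],"travel": [-0.02,0,0.14],"hand": 0},{"rotation": [0,0,0],"travel": [-0.005,0,0.15],"hand": 0},{"rotation": [0,0,0],"travel": [0,0,0.1],"hand": 0},{"rotation": [0,0,0],"travel": [0,0,0.02],"hand": 0},{"rotation": [0,0,0],"travel": [0,0,0],"hand": 0}]'

```text
time: 35.85
eef_pos: [0.6248, 0.2839, 0.1901]
tcp_rot: [-0.479, 0.524, -0.523, 0.472]
contact_force: [0.5, 0.0, -1.9]
opening: 0.55
```

```bash
python3 look.py w14 bottle;python3 -c "
from h import *
go([.6292,.2892,.12])"
```

```text
t 35.85 pos [0.6248 0.2839 0.1901] open 0.55 F [ 0.5  0.  -1.9]
 -> travel [ 0.493 -0.192 -0.613] |mm| 242.8 rot [ 0.015 -0.009  0.012]
bottle 0.64 [254.8, 258.0] n 11126 2171 z 0.2312 mean [0.6261 0.2919] circ [0.626  0.2873] 0.0112 rect [626.3 291. ] [11.6 22. ] 84.9
t 35.95 pos [0.6243 0.2844 0.1903] open 0.548 F [-0.7 -0.5 -2.1]
 -> travel [-0.019  0.234  0.017] |mm| 70.7 rot [ 0.014 -0.007  0.012]
```

View pics/w14.png

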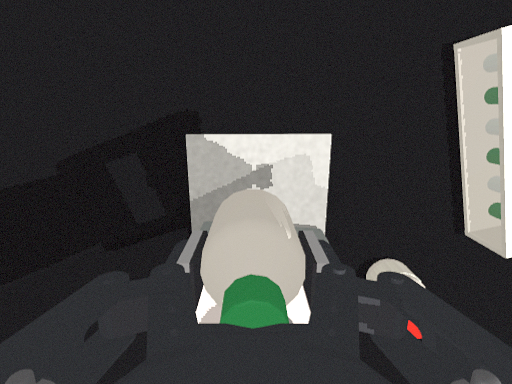

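arm_command --steps '[{"rotation": [0.014,-0.007,0.012],"travel": [-0.018,0.04,0.016],"hand": 0},{"rotation": [0,0,0],"travel": [0,0.1,-0.004],"hand": 0},{"rotation": [0,0,0],"travel": [0,0.09,-0.004],"hand": 0},{"rotation": [0,0,0],"travel": [0,0,0],"hand": 0}]'

```text
time: 36.45
eef_pos: [0.6244, 0.2915, 0.1185]
tcp_rot: [-0.477, 0.522, -0.522, 0.477]
contact_force: [-0.2, 0.1, -1.2]
opening: 0.548
```

```bash
python3 -c "
from h import *
go([.6292,.2892,.066])"
```

```text
t 36.45 pos [0.6244 0.2915 0.1185] open 0.548 F [-0.2  0.1 -1.2]
 -> travel [0.006 0.175 0.017] |mm| 52.8 rot [-0.     0.006 -0.002]
```

arm_command --steps '[{"rotation": [0,0.006,0],"travel": [0.004,0.05,0.017],"hand": 0},{"rotation": [0,0,0],"travel": [0,0.07,-0.002],"hand": 0},{"rotation": [0,0,0],"travel": [0,0.04,-0.002],"hand": 0},{"rotation": [0,0,0],"travel": [0,0,0],"hand": 0}]'

```text
time: 36.95
eef_pos: [0.6294, 0.2908, 0.0692]
tcp_rot: [0.475, -0.522, 0.523, -0.478]
contact_force: [-0.2, 0.1, -2.9]
opening: 0.55
```

```bash
python3 -c "
from h import *
go([.6292,.2892,.064])"
```

```text
t 36.95 pos [0.6294 0.2908 0.0692] open 0.55 F [-0.2  0.1 -2.9]
 -> travel [ 0.005  0.017 -0.   ] |mm| 5.5 rot [-0.006  0.001 -0.004]
```

arm_command --steps '[{"rotation": [-0.006,0,-0.004],"travel": [0.005,0.016,-0.002],"hand": 0},{"rotation": [0,0,0],"travel": [0,0.012,0],"hand": 0},{"rotation": [0,0,0],"travel": [0,0.006,0],"hand": 0}]'

```text
time: 37.33
eef_pos: [0.6297, 0.2895, 0.06]
tcp_rot: [0.476, -0.522, 0.523, -0.477]
contact_force: [0.9, -0.3, -1.5]
opening: 0.547
```

```bash
python3 -c "
from h import *
go([.6292,.2892,.0592])"
```

```text
t 37.33 pos [0.6297 0.2895 0.06  ] open 0.547 F [ 0.9 -0.3 -1.5]
 -> travel [ 0.001  0.003 -0.002] |mm| 1.0 rot [-0.005  0.001 -0.002]
```

arm_command --steps '[{"rotation": [-0.003,0,0],"travel": [0,0.007,-0.001],"hand": 0},{"rotation": [0,0,0],"travel": [0,0.004,0],"hand": 0}]'

```text
time: 37.58
eef_pos: [0.63, 0.2898, 0.0592]
tcp_rot: [-0.476, 0.522, -0.522, 0.477]
contact_force: [-3.6, -0.8, 5.4]
opening: 0.549
```

```bash
python3 -c "
from h import *
go([.6292,.2892,.0592])"
```

```text
t 37.58 pos [0.63   0.2898 0.0592] open 0.549 F [-3.6 -0.8  5.4]
 -> travel [ 0.002 -0.    -0.002] |mm| 1.0 rot [-0.002  0.002 -0.002]
```

Touching (5.4 N); release and rise.

arm_command --steps '[{"rotation": [0,0,0],"travel": [0,-0.002,-0.002],"hand": 0.65},{"rotation": [0,0,0],"travel": [0,0,0],"hand": 0.8},{"rotation": [0,0,0],"travel": [0,0,0],"hand": 0.8},{"rotation": [0,0,0],"travel": [0,-0.06,0],"hand": 0.8},{"rotation": [0,0,0],"travel": [0,-0.15,0],"hand": 0.8},{"rotation": [0,0,0],"travel": [0,-0.18,0],"hand": 0.8},{"rotation": [0,0,0],"travel": [0,-0.18,0],"hand": 0.8},{"rotation": [0,0,0],"travel": [0,-0.18,0],"hand": 0.8},{"rotation": [0,0,0],"travel": [0,-0.1,0],"hand": 0.8},{"rotation": [0,0,0],"travel": [0,0,-0.15],"hand": 0.8},{"rotation": [0,0,0],"travel": [0,0,-0.18],"hand": 0.8},{"rotation": [0,0,0],"travel": [-0.1,0,-0.18],"hand": 0.8},{"rotation": [0,0,0],"travel": [-0.15,0,-0.1],"hand": 0.8},{"rotation": [0,0,0],"travel": [0,0,0],"hand": 0.8}]'

```text
time: 39.33
eef_pos: [0.4499, 0.3824, 0.3384]
tcp_rot: [0.467, -0.52, 0.526, -0.484]
contact_force: [-0.0, -0.0, -0.1]
opening: 0.796
```

```bash
python3 - <<'E'
from h import *
np.set_printoptions(precision=4,suppress=True)
go([.5,.3,.3])
u=np.array([np.cos(np.radians(84.7)),np.sin(np.radians(84.7))]);v=np.array([u[1],-u[0]]);c0=np.array([.6025,.0006])
for cam in("top","scene"):
    im,P=cloud(cam);cv2.imwrite(f"pics/{cam}1.png",im)
    for n in ["hotplate","balance","beaker","cover","weight","jar","bottle","red_jar","slide_box"]:
        for m in ctrl.masks_of(cam,n)[:1 if n!="balance" else 2]:
            q=P[m["region"]];q=q[~np.isnan(q[:,0])]
            zm=np.percentile(q[:,2],97); t=q[q[:,2]>zm-0.008]
            c,r=circ(t[:,:2]);print(cam,n,round(m["score"],2),"z",zm.round(3),"c",c,"r",round(r,4),"along/across mm",((c-c0)@u*1000).round(1),((c-c0)@v*1000).round(1))
E
```

```text
t 39.33 pos [0.4499 0.3824 0.3384] open 0.796 F [-0.  -0.  -0.1]
 -> travel [0.259 0.129 0.189] |mm| 103.8 rot [-0.041 -0.004 -0.023]
top hotplate 0.91 z 0.106 c [0.618  0.1637] r 0.0879 along/across mm 163.8 0.3
top balance 0.89 z 0.057 c [ 0.5535 -0.4835] r 0.0556 along/across mm -486.5 -4.1
top balance 0.74 z 0.061 c [ 0.5779 -0.1703] r 0.0614 along/across mm -172.4 -8.7
top beaker 0.66 z 0.151 c [0.6063 0.1422] r 0.0167 along/across mm 141.4 -9.3
top cover 0.59 z 0.225 c [0.6198 0.1652] r 0.008 along/across mm 165.5 2.0
top weight 0.53 z 0.12 c [ 0.588  -0.1635] r 0.0104 along/across mm -164.8 0.7
top jar 0.6 z 0.085 c [0.6034 0.0006] r 0.0221 along/across mm 0.1 0.8
top bottle 0.81 z 0.103 c [0.6313 0.2889] r 0.0121 along/across mm 289.7 2.1
top red_jar 0.52 z 0.081 c [0.7687 0.149 ] r 0.0225 along/across mm 163.1 151.8
top slide_box 0.95 z 0.037 c [ 0.7936 -0.131 ] r 0.0452 along/across mm -113.4 202.4
scene hotplate 0.75 z 0.104 c [0.6192 0.1636] r 0.09 along/across mm 163.9 1.5
scene balance 0.91 z 0.056 c [ 0.5499 -0.4906] r 0.0528 along/across mm -493.9 -7.0
scene balance 0.84 z 0.06 c [ 0.5879 -0.1639] r 0.051 along/across mm -165.1 0.7
scene beaker 0.89 z 0.174 c [0.6342 0.1588] r 0.0277 along/across mm 160.4 17.0
scene cover 0.72 z 0.226 c [0.6194 0.1643] r 0.0096 along/across mm 164.6 1.7
scene weight 0.75 z 0.119 c [ 0.5885 -0.1636] r 0.0105 along/across mm -164.8 1.2
scene jar 0.77 z 0.083 c [ 0.6025 -0.0004] r 0.0238 along/across mm -1.0 0.1
scene bottle 0.83 z 0.101 c [0.631  0.2885] r 0.012 along/across mm 289.3 1.8
scene red_jar 0.67 z 0.226 c [0.6194 0.1643] r 0.0096 along/across mm 164.6 1.7
scene slide_box 0.74 z 0.034 c [ 0.7955 -0.1336] r 0.0447 along/across mm -115.8 204.6
```

View pics/top1.png

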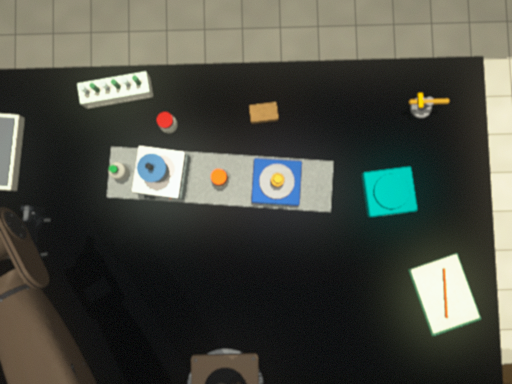

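View pics/scene1.png

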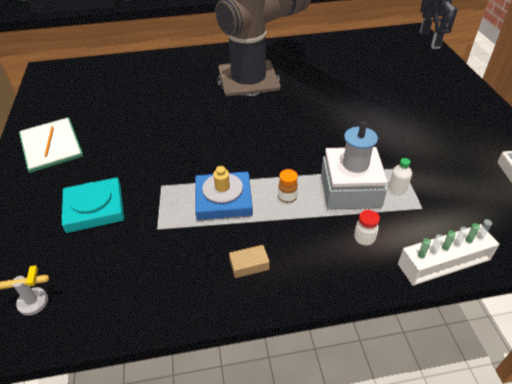

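```bash
python3 -c "
from plant import ctrl
print(ctrl.sign_off(), ctrl.get_state()['time'])"
```

```text
the job is handed in; nothing more can be done
the job is handed in; nothing more can be done
```

The heating station is set out and handed in, with the clock at about 40 s of the 141 s. I placed the beaker, cover, weight, jar and bottle in that order, then moved the arm clear of everything.

The last top and scene pictures show everything upright in one row. Positions below are in mm from the middle of the mat:

| Thing | Along the line | Off the line | Target along |
|---|---|---|---|
| Cover | about 165 | about 2 | 165 |
| Weight | about −165 | about 1 | −165 |
| Jar | 0 to −1 | under 1 | 0 |
| Bottle | about 289.5 | about 2 | 290 |

- **Cover:** its top measured 225–226 mm above the bench, which matches it sitting level on the beaker's rim.
- **Beaker:** I measured it right after placing it, within about 1 mm of the hotplate's centre. In the last pictures the cover hides its rim, so the readings of it there are not usable.
- **Bottle gap:** it works out at about 30 mm from these positions; I did not measure it directly.
- **Red-capped jar and box:** both are where they started, within 1–2 mm of measurement noise. One scene detection of "red_jar" was false: it reported the cover.
- **Weight and pan:** one top-view reading put the balance pan about 9 mm off because the weight blocked the view. The wrist and scene cameras both put the weight within about 1 mm of the pan's centre.

The wrist force readings I took stayed under about 10 N.

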